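# Pile cartons on a banding machine and run them onto its roller-lever switch

### The job

Stack the three small flat cartons one on another, edges flush and lengthways in line with the feed, on the deck of the banding machine in front of its arch. Then push the pile straight in under the arch until its front end swings the roller lever aside and trips the switch, and stop there: leave the pile neat and straight, holding the lever tripped but not forced over towards its end stop. Leave the tall carton, the jar, the mortar and the scale where they stand.

Things in the scene. Friction and masses are not known exactly. Their poses are not given: they have to be found in the camera images.
- carton1_mid (a point): one of three identical flat kraft cartons with a blank white label on top, 115 mm long (own x), 62 mm wide (own y), 24 mm thick (own z), 140 to 235 g, rigid; this point is its centre, half-way up. At the start one of the three lies crosswise on top of another, the third lies alone on the other side of the machine
- carton2_mid (a point): one of three identical flat kraft cartons with a blank white label on top, 115 mm long (own x), 62 mm wide (own y), 24 mm thick (own z), 140 to 235 g, rigid; this point is its centre, half-way up. At the start one of the three lies crosswise on top of another, the third lies alone on the other side of the machine
- carton3_mid (a point): one of three identical flat kraft cartons with a blank white label on top, 115 mm long (own x), 62 mm wide (own y), 24 mm thick (own z), 140 to 235 g, rigid; this point is its centre, half-way up. At the start one of the three lies crosswise on top of another, the third lies alone on the other side of the machine
- bander: the banding machine, fixed to the table: grey cabinet, stainless deck, white arch over it. Origin at table height under the band slot, midway between the arch legs; own x = feed direction, away from the robot, y left, z up. The deck is flat, without rails, 100 mm above the table, x -237 to +167 mm, y -82 to +82 mm
- load_spot (a point): point on the deck in front of the arch, at x -135 mm of the machine on its centre line: where the middle of the pile is to be built. There a gripper pointing straight down has room in front of the arch
- arch_head (a point): middle of the underside of the arch's head, 96 mm above the deck. The arch is 93 mm deep along the feed (x -68 to +25 mm of the machine) and 230 mm wide outside, 150 mm between its legs; its top is 162 mm above the deck
- home_spot (a point): point on the deck at the band slot, x 0 of the machine: the pile is home when its middle is here, give or take 8 mm. Its rear end is then just under the arch head, so the pushing tool must lean back, by about 40 degrees. Pushing the rear end of the bottom carton carries the upper two along by friction
- trip_lever (a joint): angle (rad) of the limit switch's roller lever, behind the arch's left leg: 62 mm long, swinging level above the deck about an upright pivot at x +74, y +68 mm of the machine. 0 = rest, slanting towards the pile; grows as the pile pushes on, about 0.017 per mm. Trips at 0.28; 0.28 to 0.58 is right, beyond is forced; end stop 0.68. Weak return spring (0.4 N); the pile's friction holds it
- roller (a point): centre of the black roller at the end of the lever, 16 mm diameter, 11 mm tall, 13 mm above the deck, level with the bottom carton. The pile's front end meets the resting roller when the pile's middle is about 24 mm short of the home spot
- tall_carton: bystander: a carton 105 x 85 x 60 mm, standing on the table; origin at the centre of its underside
- herb_jar: bystander: a lidded jar, 86 mm diameter, 135 mm tall; origin at the centre of its underside
- mortar: bystander: a brass mortar with pestle, 100 mm diameter, 75 mm tall, the pestle reaching 132 mm up; origin at the centre of its underside
- scale: bystander: a red dial scale with a bowl, 176 mm across, 165 mm tall; origin at the centre of its underside
Not all that is in view belongs to the job. Leave any red look-alike of the part that bears carton3_mid alone.

How it is judged:
By the outcome, as a careful person would: the job done as asked, in the order asked, and still so for the second after the job is handed in, with the robot touching nothing.
It also fails if it takes over 72 s, if anything falls off the work surface, if the arm or the gripper's body presses on something with over 40 N, if the wrist force passes 120 N, or if a joint passes its speed limit or range.

### The arm

A 6-joint arm with a two-finger parallel gripper is mounted at the origin on the work surface. World frame = base frame: x ahead of the robot, y to its left, z up, the work surface at z = 0. Lengths are in m, angles in rad, forces in N, time in s.
With the tool pointing down it reaches from about 0.3 to 0.75 m from the base axis. Payload 8.5 kg.
Tool frame: the origin (TCP) lies between the finger pads; the fingertips stand 14 mm ahead of it and the grasp point (between the pads) lies 5 mm behind it; z points along the fingers, y is the line along which they close (so a half turn about z gives the same grasp; the last joint's range is limited). The gripper opens to 85 mm and grips with 20 to 120 N. Pads are 22 mm wide; open, the fingers measure 114 mm over their backs; the gripper's body (76 mm by 85 mm) begins 54 mm behind the grasp point. The pads swing forward as they close: fully open they stand 13 mm farther back than shut.
Start: joints at [0.951, 0.381, 1.297, -0, 1.464, -0.215], TCP at [0.217, 0.506, 0.245] pointing down, gripper open.
Joint ranges: [-3.11, 3.11], [-0.89, 2.33], [0.22, 2.48], [-1.42, 4.56], [0.17, 2.85], [-2.88, 2.88]. Speed limits (rad/s): [2.39, 2.39, 3.14, 3.14, 3.14, 3.14].

### API

Orientations are given as a unit quaternion [w, x, y, z].
In Python, from workcell import ctrl gives the robot as it stands.
- The arm moves only by the tool carry_out, never from a script. Its argument "series" is text: rows parted by semicolons, each of 5 numbers parted by spaces: the shift along the tool's x, y, z in cm, then the turn about the tool's z in degrees, then the gripper's target within -1 to 1 (fully open at 1, half-way at 0, shut at -1). In form: tx ty tz yaw jaw; .... A call has 1 to 12 rows; each row shifts and turns the commanded pose from where the row before left it, along the tool's axes as they then stand; what a row does not reach is not made up. A row lasts 1/12 s, in which the tool goes at most 41.7 mm and 7.16 degrees, less where a joint would pass 70% of its speed; a pose out of reach is approached as far as the arm can. A call is refused whole if a number of a shift passes 4.17 or a number of a turn 7.16, either way. A call with a gripper value outside its range is refused whole. The fingers move at their own pace and stop on an object; "grip_force" is the grip in N (left out, the last holds). Time passes only in rows, so rows that do not move let the fingers close. It gives the time, the measured TCP pose, the force, the opening and the grip force at its end, in the units of the state.
- ctrl.get_obs(): the state, without advancing time (a new reading comes with each control period).
- ctrl.snapshot(name): name is "side" or "top" or "wrist"; returns the picture (420x560x3 uint8, red, green, blue); there is no depth.
- ctrl.camera_params(name): a dict with "mtx" (3x3 intrinsics, pixels), "R" (3x3) and "t" (3): a world point X has camera coordinates R X + t; the wrist camera has in their place "T_tool_cam" (4x4, takes a point from camera to tool coordinates, whose origin is the TCP and whose axes are the flange's). Camera axes: x right, y down, z forward; pixel columns grow to the right and rows downward; lengths in m; the calibration is good to about 2 mm. A picture is of the moment at which its call begins: read the wrist's pose just before it. camera_params takes no time and is no camera call.
- ctrl.job_done(): hands the job in; it is judged then, once.
The state is a dict: "t": time; "joints": joint angles; "dq": joint speeds; "joint_torque": joint torques, N m; "tool_pos": TCP position; "orientation": TCP orientation; "contact_force": force on the tool from outside, world axes, zero at the start; "moment": the same for the moment, N m; "opening": finger opening in m; "grip_force": force on a finger pad.
Only numpy, scipy, OpenCV 4.12 (cv2) and the standard library are available. Lean on these libraries where they do the work, as an engineer would, in place of code of your own. Each camera call takes 0.05 s, during which the arm holds its last target. There are 200 camera calls.

## Working session

There is one attempt and no reset: what is moved stays moved. The work goes in short steps, Python scripts to look and compute and a tool call to move; the robot and the scene stay as the last step left them, time stands still between calls to the robot, and variables do not carry over. Pictures are saved under pics/ and viewed, at most 10 in all, crops included, and the job is handed in when it is done.

Besides the shell and the picture viewer there is one more tool, called as name(argument=value, ...), one argument or row to a line, values as JSON. carry_out: Moves the arm, as the interface text tells. Its arguments: {"type":"object","properties":{"series":{"type":"string"},"grip_force":{"type":"number"}},"required":["series"]}

```bash
mkdir -p pics; ls; python3 - <<'E'
from workcell import ctrl
import cv2,numpy as np
np.set_printoptions(precision=4,suppress=True)
o=ctrl.get_obs();print(o)
for n in ['side','top','wrist']:
    im=ctrl.snapshot(n);cv2.imwrite(f'pics/{n}0.png',im[:,:,::-1]);print(n,ctrl.camera_params(n))
E
```

```text
pics
{'t': 0.0, 'joints': array([ 0.9507,  0.3812,  1.2983, -0.    ,  1.4636, -0.2153]), 'dq': array([-0.0016,  0.0006, -0.0006, -0.0021, -0.0003,  0.0004]), 'joint_torque': array([ -0.0012, -44.8444, -23.1281,  -0.0002,   0.0046,   0.    ]), 'tool_pos': array([0.2165, 0.5053, 0.2447]), 'orientation': array([-0.0003,  0.201 ,  0.9796, -0.0007]), 'contact_force': array([-0.651 ,  0.2372,  0.1676]), 'moment': array([-0.0082, -0.0395, -0.0155]), 'grip_force': 0.0, 'opening': 0.08522378065796651}
side {'mtx': array([[510.8672,   0.    , 280.5205],
       [  0.    , 510.8672, 211.0303],
       [  0.    ,   0.    ,   1.    ]]), 'R': array([[-0.9685, -0.249 , -0.0022],
       [-0.2313,  0.9028, -0.3626],
       [ 0.0923, -0.3506, -0.932 ]]), 't': array([0.5393, 0.1937, 1.3706])}
top {'mtx': array([[512.5545,   0.    , 283.8305],
       [  0.    , 512.5545, 206.1493],
       [  0.    ,   0.    ,   1.    ]]), 'R': array([[ 0.0213, -0.9998,  0.003 ],
       [-0.9884, -0.0215, -0.1504],
       [ 0.1504,  0.0002, -0.9886]]), 't': array([0.0002, 0.5678, 1.7006])}
wrist {'mtx': array([[373.1742,   0.    , 281.9857],
       [  0.    , 373.1742, 200.4823],
       [  0.    ,   0.    ,   1.    ]]), 'T_tool_cam': array([[-0.0002, -0.9548, -0.2971,  0.0768],
       [ 1.    , -0.0005,  0.0011, -0.    ],
       [-0.0012, -0.2971,  0.9548, -0.1285],
       [ 0.    ,  0.    ,  0.    ,  1.    ]])}
```

View pics/top0.png

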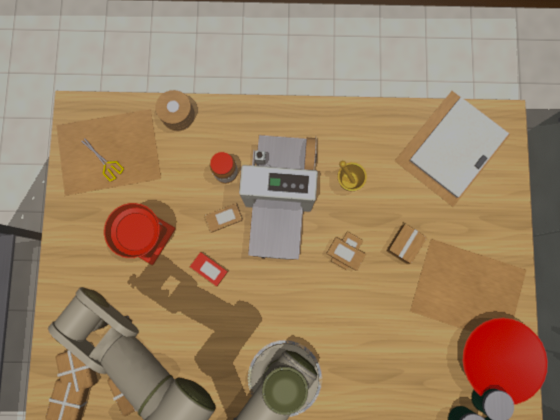

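View pics/side0.png

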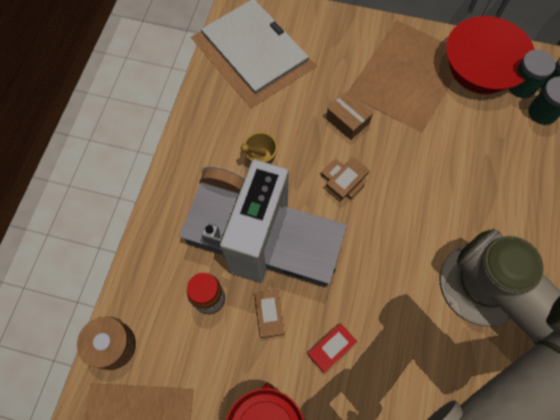

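The single kraft carton is at top (225,217), with a red look-alike at (210,269). The kraft pair is at (347,253), the tall carton at (407,243) and the bander arch at (279,183). The three kraft cartons with white labels fit the description and the red one doesn't, so I'll confirm this in an enlarged crop.

```bash
cat > h.py <<'E'
import numpy as np,cv2
from scipy.spatial.transform import Rotation as Ro
from workcell import ctrl
np.set_printoptions(precision=4,suppress=True)
def cam(n,o=None):
    c=ctrl.camera_params(n)
    if n!='wrist': return c['mtx'],c['R'],c['t']
    o=o or ctrl.get_obs(); q=o['orientation']
    T=np.eye(4);T[:3,:3]=Ro.from_quat([q[1],q[2],q[3],q[0]]).as_matrix();T[:3,3]=o['tool_pos']
    W=np.linalg.inv(T@c['T_tool_cam']); return c['mtx'],W[:3,:3],W[:3,3]
def ray(C,p):
    K,R,t=C; return -R.T@t, R.T@np.linalg.solve(K,[p[0],p[1],1.])
def at(C,p,z):
    o,d=ray(C,p); return o+d*(z-o[2])/d[2]
def proj(C,X):
    K,R,t=C; v=K@(R@np.asarray(X,float)+t); return v[:2]/v[2]
def tri(Cs,ps):
    A=np.zeros((3,3));b=np.zeros(3);L=[]
    for C,p in zip(Cs,ps):
        o,d=ray(C,p);d/=np.linalg.norm(d);P=np.eye(3)-np.outer(d,d);A+=P;b+=P@o;L.append((o,P))
    X=np.linalg.solve(A,b); return X,max(np.linalg.norm(P@(X-o)) for o,P in L)
def toolyaw(o): # heading of tool x in world, deg
    q=o['orientation'];x=Ro.from_quat([q[1],q[2],q[3],q[0]]).as_matrix()[:,0];return np.degrees(np.arctan2(x[1],x[0]))
def go(x,y,z,yaw,o=None):
    """needed: turn about tool z (deg) first, then shifts in the turned tool axes (cm)"""
    o=o or ctrl.get_obs();h=toolyaw(o);turn=-((yaw-h+180)%360-180)
    q=o['orientation'];R=Ro.from_quat([q[1],q[2],q[3],q[0]]).as_matrix()
    s=np.array([x,y,z])-o['tool_pos']; R2=R@Ro.from_euler('z',turn,degrees=True).as_matrix()
    print('turn',round(turn,2),'shift if turned first',100*R2.T@s,'unturned',100*R.T@s)
E
python3 - <<'E'
from h import *
T=cam('top');S=cam('side')
for n,a,b in [('single',(225,217),(269,310)),('pair',(347,253),(348,176)),('red',(210,269),(332,346)),('slotL legtop?',(242,183),(272,166))]:
    print(n,tri([T,S],[a,b]),at(T,a,.03))
a=cv2.imread('pics/top0.png');b=cv2.imread('pics/side0.png')
c=lambda i,x,y:cv2.resize(i[y-38:y+37,x-50:x+50],(400,300),interpolation=cv2.INTER_CUBIC)
cv2.imwrite('pics/c0.png',np.vstack([np.hstack([c(a,220,235),c(a,347,250)]),np.hstack([c(b,275,315),c(b,348,176)])]))
E
```

```text
single (array([0.5313, 0.214 , 0.015 ]), np.float64(0.0016145726972140032)) [0.5278 0.2125 0.03  ]
pair (array([ 0.4128, -0.2032,  0.0388]), np.float64(0.0007462175508653399)) [ 0.414  -0.2045  0.03  ]
red (array([ 0.3523,  0.2602, -0.0012]), np.float64(0.0011203578779081051)) [0.3504 0.2561 0.03  ]
slotL legtop? (array([0.5344, 0.1064, 0.6412]), np.float64(0.007402853862121542)) [0.6472 0.1585 0.03  ]
```

View pics/c0.png

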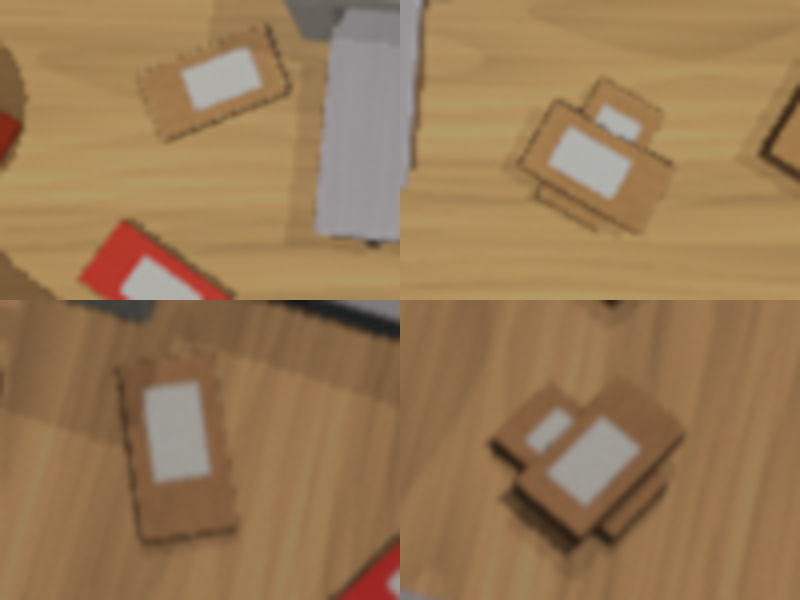

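The top carton of the pair lies crosswise over a second kraft one, the single kraft carton is alone on the left, and the red one is a decoy. Next come the wrist views.

```bash
python3 - <<'E'
from h import *
go(.50,.20,.27,180)
E
```

```text
turn -23.2 shift if turned first [-28.3479 -30.5405  -2.5056] unturned [-38.0853 -16.9066  -2.5056]
```

carry_out(
  series="0 0 -2.5 -5.8 1; 0 0 0 -5.8 1; 0 0 0 -5.8 1; 0 0 0 -5.8 1; -2.8 -3 0 0 1; -2.8 -3 0 0 1; -2.8 -3 0 0 1; -2.8 -3 0 0 1; -2.8 -3 0 0 1; -2.8 -3 0 0 1; -2.8 -3 0 0 1; -2.8 -3 0 0 1",
)

```text
t: 1.15
tool_pos: [0.4416, 0.2638, 0.2703]
orientation: [-0.0, -0.0, 1.0, -0.0]
contact_force: [0.5, 0.9, -0.7]
opening: 0.0853
grip_force: 0.0
```

carry_out(
  series="-2.8 -3 0 0 1; -2.8 -3 0 0 1; 0 0 0 0 1; 0 0 0 0 1",
)

```text
t: 1.48
tool_pos: [0.4976, 0.204, 0.2696]
orientation: [-0.001, 0.002, 1.0, -0.0]
contact_force: [1.3, 0.5, -0.2]
opening: 0.0855
grip_force: 0.0
```

```bash
python3 - <<'E'
from h import *
import pickle
o=ctrl.get_obs();print(o['tool_pos'],toolyaw(o),o['contact_force'])
im=ctrl.snapshot('wrist');cv2.imwrite('pics/w1.png',im[:,:,::-1]);pickle.dump(o,open('w1.pkl','wb'))
go(.47,-.02,.30,180)
E
```

```text
[0.4976 0.204  0.2696] 179.8130905641931 [ 1.3023  0.5311 -0.1925]
turn -0.08 shift if turned first [  2.6767 -22.512   -3.0095] unturned [  2.6466 -22.5156  -3.0095]
```

carry_out(
  series="0.6 -3.2 -1 0 1; 0.6 -3.2 -1 0 1; 0.6 -3.2 -1 0 1; 0.6 -3.2 -1 0 1; 0.6 -3.2 -1 0 1; 0 -3.2 0 0 1; 0 -3.2 0 0 1; 0 0 0 0 1; 0 0 0 0 1",
)

```text
t: 2.28
tool_pos: [0.4663, -0.0183, 0.3204]
orientation: [-0.0, 0.0, 1.0, 0.0]
contact_force: [-0.3, -0.3, -0.6]
opening: 0.0855
grip_force: 0.0
```

```bash
python3 - <<'E'
from h import *
import pickle
o=ctrl.get_obs();print(o['tool_pos'],toolyaw(o),o['contact_force'])
im=ctrl.snapshot('wrist');cv2.imwrite('pics/w2.png',im[:,:,::-1]);pickle.dump(o,open('w2.pkl','wb'))
go(.40,-.20,.30,180)
cv2.imwrite('pics/c1.png',cv2.resize(np.hstack([cv2.imread('pics/w1.png'),im[:,:,::-1]]),(800,300)))
E
```

```text
[ 0.4663 -0.0183  0.3204] 179.95506366224365 [-0.335  -0.3474 -0.5936]
turn 0.04 shift if turned first [  6.6291 -18.251    2.0311] unturned [  6.6404 -18.2468   2.0311]
```

View pics/c1.png

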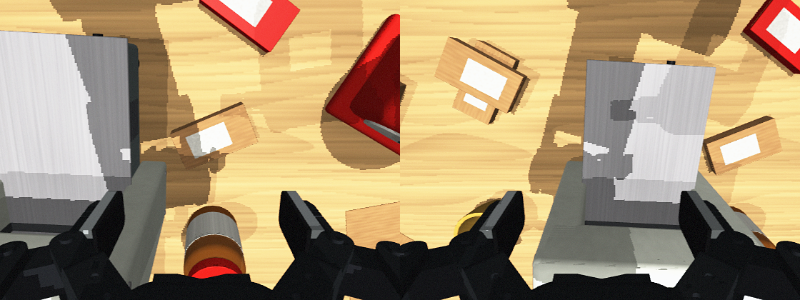

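w1 shows the single carton at about (300,180) full scale. w2 shows the deck's front corners at about (262,85) and (441,93), the pair at about (112,105) and the single at (480,200). I'll get one more view over the pair, then fit them all.

carry_out(
  series="1 -3 0 0 1; 1 -3 0 0 1; 1 -3 0 0 1; 1 -3 0 0 1; 1 -3 0 0 1; 1 -3 0 0 1; 0 0 2 0 1; 0 0 2 0 1; 0 0 0 0 1; 0 0 0 0 1",
)

```text
t: 3.17
tool_pos: [0.407, -0.197, 0.2803]
orientation: [-0.001, -0.001, 1.0, 0.001]
contact_force: [-0.0, 1.0, -0.0]
opening: 0.0852
grip_force: 0.0
```

```bash
cat > fit.py <<'E'
from h import *
from scipy.optimize import least_squares
def rect(L,W,z=0): # segments with object coords
    a,b=L/2,W/2; c=np.array([[a,b,z],[-a,b,z],[-a,-b,z],[a,-b,z]]); return [(c[i],c[(i+1)%4]) for i in range(4)]
def fit(views,segs,p0,free=(1,1,1,1),bands=(9,5,3),verbose=False):
    """views: [(C,img_rgb)], p=(x,y,z,yawdeg). ICP to strongest edges"""
    p=np.array(p0,float);fr=[i for i in range(4) if free[i]]
    W=lambda p,X:Ro.from_euler('z',p[3],degrees=True).as_matrix()@X+p[:3]
    g=[cv2.GaussianBlur(np.float32(i),(0,0),.8) for _,i in views]
    for b in bands:
      for it in range(4):
        obs=[]
        for v,(C,_) in enumerate(views):
          for A,B in segs:
            for s in np.linspace(.06,.94,30):
              X=A+s*(B-A);u=proj(C,W(p,X));d=proj(C,W(p,B))-proj(C,W(p,A));n=np.array([-d[1],d[0]])/np.linalg.norm(d)
              k=np.arange(-b,b+.1,.5);q=(u+k[:,None]*n).astype(np.float32)
              if q.min()<2 or q[:,0].max()>556 or q[:,1].max()>416: continue
              pr=cv2.remap(g[v],q[:,:1].copy(),q[:,1:].copy(),1)[:,0]
              gr=np.abs(pr[2:]-pr[:-2]).sum(1)*np.exp(-(k[1:-1]/b)**2)
              j=gr.argmax()
              if gr[j]>12: obs.append((C,X,n,u@n+k[j+1]))
        def res(q):
            P=p.copy();P[fr]=q*np.array([1,1,1,100])[fr];return [proj(C,W(P,X))@n-c for C,X,n,c in obs]
        r=least_squares(res,p[fr]/np.array([1,1,1,100])[fr],loss='soft_l1',f_scale=.7)
        p[fr]=r.x*np.array([1,1,1,100])[fr]
    e=np.abs(res(r.x));return p,np.median(e),np.mean(e<1.5),len(obs)
def view(n,o): return cam('wrist',o),cv2.imread(n)[:,:,::-1].copy()
E
python3 - <<'E'
from fit import *
import pickle
o=ctrl.get_obs();im=ctrl.snapshot('wrist');cv2.imwrite('pics/w3.png',im[:,:,::-1]);pickle.dump(o,open('w3.pkl','wb'))
V=[view(f'pics/w{i}.png',pickle.load(open(f'w{i}.pkl','rb'))) for i in (1,2,3)]
print(o['tool_pos'])
C2=V[1][0]
fl,frr=at(C2,(262,84),.1),at(C2,(441,93),.1);print('deck front',fl,frr)
th=np.degrees(np.arctan2(-(frr-fl)[0],(frr-fl)[1])) # left(+y) is right in image
d=np.array([np.cos(np.radians(th)),np.sin(np.radians(th)),0]);org=(fl+frr)/2+.237*d;print('bander guess',org,th)
seg=[(np.array(a,float),np.array(b,float)) for a,b in [((-.237,-.082,0),(-.237,.082,0)),((-.237,-.082,0),(-.075,-.082,0)),((-.237,.082,0),(-.075,.082,0))]]
print('bander',fit(V[1:2],seg,[*org[:2],.1,th],(1,1,0,1)),'\n free z',fit(V,seg,[*org[:2],.1,th]))
a=at(C2,(480,200),.024)
for yw in (25,15): 
  print('single',fit(V[:2],rect(.115,.062),[.53,.214,.024,yw]),fit(V[:1],rect(.115,.062),[.53,.214,.024,yw]),fit(V[1:2],rect(.115,.062),[.53,.214,.024,yw]))
print(a, at(V[2][0],(280,200),.04))
x=im[:,:,::-1].copy();cv2.imwrite('pics/v3.png',x)
E
```

```text
[ 0.407  -0.197   0.2803]
deck front [ 0.3893 -0.0353  0.1   ] [0.3972 0.1255 0.1   ]
bander guess [0.63   0.0335 0.1   ] -2.8048491750874063
bander (array([ 0.6299,  0.0318,  0.1   , -3.2329]), np.float64(0.45686354346400293), np.float64(0.9888888888888889), 90) 
 free z (array([ 0.6299,  0.0316,  0.0995, -3.3612]), np.float64(0.455418681116754), np.float64(0.9838709677419355), 186)
single (array([ 0.5256,  0.2127,  0.0231, 22.5342]), np.float64(0.5336239633127207), np.float64(0.9036144578313253), 83) (array([ 0.5326,  0.2134,  0.0074, 25.1971]), np.float64(0.6464278458173283), np.float64(0.9259259259259259), 54) (array([ 0.5434,  0.2253,  0.011 , 21.4626]), np.float64(0.42773215041523827), np.float64(0.9130434782608695), 46)
single (array([ 0.5269,  0.2135,  0.0233, 20.9851]), np.float64(0.4914991212122004), np.float64(0.9285714285714286), 84) (array([ 0.5366,  0.2153,  0.0017, 19.0901]), np.float64(0.826660681759904), np.float64(0.8627450980392157), 51) (array([ 0.5388,  0.2209,  0.0173, 22.8915]), np.float64(0.21463870255911388), np.float64(0.8666666666666667), 45)
[0.5216 0.2188 0.024 ] [ 0.4444 -0.1979  0.04  ]
```

View pics/v3.png

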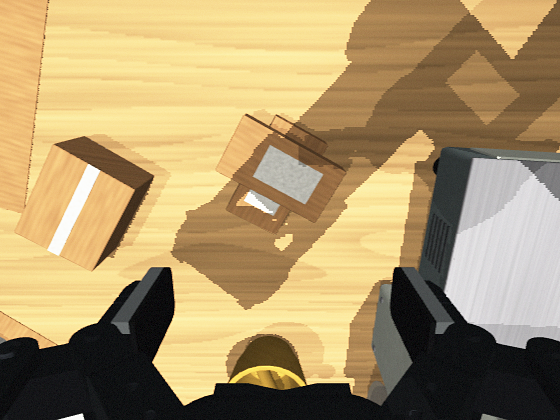

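v3 shows the top carton's corners at about (249,114), (347,170), (316,223) and (217,170), with the lower carton's ends showing at (295,125) and (265,222). The tall carton is at (85,200), the mortar at the bottom and the deck on the right. Now I'll fit the pair.

```bash
python3 - <<'E'
from fit import *
import pickle
V=[view(f'pics/w{i}.png',pickle.load(open(f'w{i}.pkl','rb'))) for i in (1,2,3)]
c=[at(V[2][0],p,.048) for p in [(249,114),(347,170),(316,223),(217,170)]];m=np.mean(c,0)
d=c[1]-c[0];yw=np.degrees(np.arctan2(d[1],d[0]));print(m,yw,[np.linalg.norm(c[i]-c[i-1]) for i in range(4)])
for vs,fr,z in [(V[2:],(1,1,0,1),.048),(V[1:],(1,1,1,1),.048)]: print(fit(vs,rect(.115,.062),[*m[:2],z,yw],fr,bands=(6,4,3)))
print('single',fit(V[:2],rect(.115,.062),[.5265,.213,.024,22],(1,1,0,1),bands=(5,3)))
go(m[0],m[1],.0,180)
E
```

```text
[ 0.4114 -0.195   0.048 ] 60.57963306483469 [np.float64(0.06327678520744617), np.float64(0.10964680213856944), np.float64(0.06299199048284138), np.float64(0.11393349596042172)]
(array([ 0.412 , -0.1977,  0.048 , 60.9152]), np.float64(0.026166050793733575), np.float64(0.9829059829059829), 117)
(array([ 0.4121, -0.1976,  0.0472, 61.078 ]), np.float64(0.044875851430106195), np.float64(0.9786324786324786), 234)
single (array([ 0.5268,  0.2133,  0.024 , 21.0225]), np.float64(0.5087832447395044), np.float64(0.927710843373494), 83)
turn 0.13 shift if turned first [-0.3899  0.251  28.1206] unturned [-0.3905  0.2501 28.1206]
```

carry_out(
  series="-0.5 -0.07 1 0 1; 0 0 2 -6.77 1; 0 0 2 -6.77 1; 0 0 2 -6.77 1; 0 0 2 -6.77 1; 0 0 2 -6.77 1; 0 0 2 -6.77 1; 0 0 2 -6.77 1; 0 0 2 -6.77 1; 0 0 2 -6.77 1; 0 0 1 0 1; 0 0 0 0 1",
)

```text
t: 4.22
tool_pos: [0.4503, -0.1241, 0.0663]
orientation: [-0.052, -0.458, 0.887, -0.036]
contact_force: [0.4, 0.1, -0.3]
opening: 0.0855
grip_force: 0.0
```

```bash
python3 - <<'E'
from fit import *
o=ctrl.get_obs();im=ctrl.snapshot('wrist');cv2.imwrite('pics/w4.png',im[:,:,::-1])
print(o['tool_pos'],toolyaw(o),o['joints'])
print(fit([(cam('wrist',o),im)],rect(.115,.062),[.412,-.1977,.0475,61],(1,1,0,1),bands=(6,4)))
go(.412,-.1977,.036,241)
E
```

```text
[ 0.4503 -0.1241  0.0663] -125.45039807645662 [-0.4553  0.4816  1.7578 -0.1608  0.9135 -2.8801]
(array([ 0.4122, -0.198 ,  0.0475, 61.202 ]), np.float64(0.9892203751382453), np.float64(0.9210526315789473), 76)
turn -6.58 shift if turned first [ 7.7587 -0.1066  4.1863] unturned [ 7.6954 -0.9947  4.1863]
```

Joint 6 hit its limit (-2.88) and the tool was pulled off and tilted. I'll back up, turn the other way and see what the orientation does.

carry_out(
  series="0 0 -4 0 1; 0 0 -4 0 1; 0 0 -2 6.77 1; 0 0 -2 6.77 1; 0 0 0 0 1; 0 0 0 0 1",
)

```text
t: 4.77
tool_pos: [0.4588, -0.1099, 0.1883]
orientation: [-0.046, -0.347, 0.936, -0.046]
contact_force: [0.2, -0.3, -0.3]
opening: 0.0856
grip_force: 0.0
```

```bash
python3 - <<'E'
from h import *
o=ctrl.get_obs();q=o['orientation'];R=Ro.from_quat([q[1],q[2],q[3],q[0]]).as_matrix()
print(o['tool_pos'],toolyaw(o),o['joints'],'\n',R)
E
```

```text
[ 0.4588 -0.1099  0.1883] -139.5102816163038 [-0.4179  0.3142  1.5867 -0.1381  1.2458 -2.6541] 
 [[-0.7551 -0.6533 -0.055 ]
 [-0.6447  0.7552 -0.1183]
 [ 0.1188 -0.0539 -0.9915]]
```

```bash
cat > arm.py <<'E'
from h import *
import pickle
from scipy.optimize import least_squares
RY=lambda a:Ro.from_euler('y',a).as_matrix()
RZ=lambda a:Ro.from_euler('z',a).as_matrix()
ez=np.array([0,0,1.]);ex=np.array([1.,0,0])
def fk(q,p):
    a1,h,L1,a3,L2,d,c6=p[:7]
    R=RZ(q[0]);x=h*ez+R@(a1*ex)
    R=R@RY(q[1]);x=x+R@(L1*ez)
    R=R@RY(q[2]);x=x+R@(a3*ex+L2*ez)
    R=R@RZ(q[3])@RY(q[4]);x=x+R@(d*ez)
    return x,R@RZ(q[5]+c6)
def q2R(q): return Ro.from_quat([q[1],q[2],q[3],q[0]]).as_matrix()
def data():
    D=[pickle.load(open(f'w{i}.pkl','rb')) for i in (1,2,3)]
    D=[(o['joints'],o['tool_pos'],q2R(o['orientation'])) for o in D]
    D+=[(np.array([.9507,.3812,1.2983,0,1.4636,-.2153]),np.array([.2165,.5053,.2447]),q2R([-.0003,.201,.9796,-.0007])),
        (np.array([-.4553,.4816,1.7578,-.1608,.9135,-2.8801]),np.array([.4503,-.1241,.0663]),q2R([-.052,-.458,.887,-.036])),
        (np.array([-.4179,.3142,1.5867,-.1381,1.2458,-2.6541]),np.array([.4588,-.1099,.1883]),q2R([-.046,-.347,.936,-.046]))]
    return D
E
python3 - <<'E'
from arm import *
D=data()
def res(p):
    r=[]
    for q,x,R in D:
        X,Q=fk(q,p);r+=list((X-x)*10)+list(Ro.from_matrix(Q.T@R).as_rotvec())
    return r
best=min((least_squares(res,[0,.3,.4,0,.4,.2,c]) for c in np.arange(-3,3.2,1.5)),key=lambda s:s.cost)
print(best.x,best.cost);print(np.array(res(best.x)).reshape(-1,6))
np.save('fk.npy',best.x)
for o in D:print(o[0])
E
```

```text
[ 0.0104 -0.7718  0.5378  0.1126  0.3398 -0.6673  1.5708] 2.7671868875711016
[[ 0.2    -1.158   0.0055 -0.     -0.      0.    ]
 [-0.3417 -1.1269 -0.0034 -0.      0.      0.    ]
 [-0.77   -0.89    0.0098 -0.     -0.      0.    ]
 [ 0.9558 -0.6825  0.0114  0.     -0.      0.    ]
 [-0.003  -0.0205  0.0141  0.0007 -0.0007 -0.0001]
 [-0.0032  0.0156 -0.0374  0.0002 -0.0009 -0.0001]]
[ 0.1688  0.3433  1.2844  0.      1.5153 -1.3988]
[-0.294   0.1842  1.3618  0.0003  1.5958 -1.864 ]
[-0.7138  0.1816  1.4804  0.0002  1.4811 -2.287 ]
[ 0.9507  0.3812  1.2983  0.      1.4636 -0.2153]
[-0.4553  0.4816  1.7578 -0.1608  0.9135 -2.8801]
[-0.4179  0.3142  1.5867 -0.1381  1.2458 -2.6541]
```

```bash
sed -i 's/x=h\*ez+R@(a1\*ex)/x=h*ez+R@np.array([a1,p[7],0])/' arm.py; python3 - <<'E'
from arm import *
D=data()
def res(p):
    r=[]
    for q,x,R in D:
        X,Q=fk(q,p);r+=list((X-x)*10)+list(Ro.from_matrix(Q.T@R).as_rotvec())
    return r+list(.01*(p[:6]-[0,.15,.4,0,.4,.25]))
best=least_squares(res,[0,.15,.4,0,.4,.25,1.57,.1])
print(best.x,best.cost);print(np.array(res(best.x)[:36]).reshape(-1,6))
np.save('fk.npy',best.x)
E
```

```text
[-0.      0.1302  0.5372  0.103   0.3508  0.2436  1.5708  0.1175] 3.0254712653593486e-06
[[ 0.0001 -0.0001 -0.0001 -0.     -0.      0.    ]
 [-0.     -0.0001 -0.     -0.      0.      0.    ]
 [-0.0001 -0.0001 -0.     -0.     -0.      0.    ]
 [-0.0004  0.0001 -0.0001  0.     -0.      0.    ]
 [ 0.0002  0.0005 -0.0001  0.0007 -0.0007 -0.0001]
 [-0.0001 -0.0005  0.0003  0.0002 -0.0009 -0.0001]]
```

```bash
cat >> arm.py <<'E'
P=np.load('fk.npy')
LO=np.array([-3.11,-.89,.22,-1.42,.17,-2.88]);HI=np.array([3.11,2.33,2.48,4.56,2.85,2.88])
def err(q,x,R,w):
    X,Q=fk(q,P);return np.r_[x-X,w*Ro.from_matrix(R@Q.T).as_rotvec()]
def ik_ls(q,x,R,w):
    return least_squares(lambda s:err(s,x,R,w),np.clip(q,LO+1e-6,HI-1e-6),bounds=(LO,HI)).x
def ik_dls(q,x,R,w,lam=.05,n=30):
    for _ in range(n):
        e=err(q,x,R,w);J=np.array([(err(q+1e-5*d,x,R,w)-e)/1e-5 for d in np.eye(6)]).T
        q=np.clip(q-J.T@np.linalg.solve(J@J.T+lam**2*np.eye(6),e),LO,HI)
    return q
def run(q,rows,ik,w,snap=True,vmax=.7*np.array([2.39,2.39,3.14,3.14,3.14,3.14])/12):
    x,R=fk(q,P)
    for tx,ty,tz,yaw in rows:
        x=x+R@np.array([tx,ty,tz])/100;R=R@RZ(np.radians(yaw))
        qn=ik(q,x,R,w);dq=qn-q;q=q+dq/max(1,np.max(np.abs(dq)/vmax))
        if snap:x,R=fk(q,P)
    return q
E
python3 - <<'E'
from arm import *
q0=data()[2][0]
rows=[(-.5,-.07,1,0)]+[(0,0,2,-6.77)]*9+[(0,0,1,0),(0,0,0,0)]
rows2=[(0,0,-4,0)]*2+[(0,0,-2,6.77)]*2+[(0,0,0,0)]*2
print('meas',data()[4][0],data()[5][0])
for nm,ik in [('ls',ik_ls),('dls',ik_dls)]:
  for w in (.1,.3,1):
   for s in (True,False):
    q=run(q0,rows,ik,w,s);print(nm,w,s,q, run(data()[4][0],rows2,ik,w,s) if s else '')
E
```

```text
meas [-0.4553  0.4816  1.7578 -0.1608  0.9135 -2.8801] [-0.4179  0.3142  1.5867 -0.1381  1.2458 -2.6541]
ls 0.1 True [-0.6     0.4488  1.7813 -0.2761  0.9127 -2.8752] [-0.4165  0.3194  1.5896 -0.1429  1.2451 -2.6495]
ls 0.1 False [-0.5839  0.4388  1.8098 -0.2874  0.8517 -2.88  ] 
ls 0.3 True [-0.5513  0.4609  1.776  -0.2378  0.9099 -2.8759] [-0.4149  0.3199  1.5896 -0.1416  1.2449 -2.6494]
ls 0.3 False [-0.5473  0.4544  1.8191 -0.2574  0.8357 -2.88  ] 
ls 1 True [-0.3622  0.4854  1.7296 -0.09    0.9356 -2.8786] [-0.4091  0.3214  1.5896 -0.1368  1.2442 -2.6492]
ls 1 False [-0.3762  0.4756  1.8182 -0.1116  0.8428 -2.88  ] 
dls 0.1 True [-0.6659  0.4369  1.7815 -0.103   0.9217 -2.8783] [-0.4204  0.3186  1.59   -0.1371  1.2451 -2.6492]
dls 0.1 False [-0.6557  0.4334  1.7905 -0.1124  0.8999 -2.88  ] 
dls 0.3 True [-0.6956  0.4329  1.7859 -0.0168  0.9236 -2.8797] [-0.4219  0.3183  1.5902 -0.1344  1.2451 -2.6491]
dls 0.3 False [-0.6939  0.4323  1.7873 -0.0183  0.9201 -2.88  ] 
dls 1 True [-0.701   0.4322  1.787  -0.0014  0.9238 -2.88  ] [-0.4222  0.3182  1.5902 -0.134   1.2451 -2.6491]
dls 1 False [-0.7009  0.4322  1.7871 -0.0015  0.9235 -2.88  ]
```

```bash
python3 - <<'E'
from arm import *
q0=data()[2][0]
rows=[(-.5,-.07,1,0)]+[(0,0,2,-6.77)]*9+[(0,0,1,0),(0,0,0,0)]
for w in (.4,.5,.6,.7,.8): print(w,run(q0,rows,ik_ls,w))
q=data()[5][0];w=.6
q=run(q,[(0,0,-3,7.1)]*2+[(0,0,0,7.1)]*40,ik_ls,w)
for k in range(14):
    x,R=fk(q,P);print(k,q,x,R[:2,2],np.degrees(np.arctan2(R[1,0],R[0,0])));q=run(q,[(0,0,0,7.1)],ik_ls,w)
E
```

```text
0.4 [-0.5185  0.4677  1.771  -0.212   0.9101 -2.8763]
0.5 [-0.4852  0.4734  1.7646 -0.1858  0.9122 -2.8768]
0.6 [-0.4539  0.4778  1.7574 -0.1613  0.9159 -2.8772]
0.7 [-0.4257  0.481   1.7499 -0.1393  0.9205 -2.8777]
0.8 [-0.4011  0.4831  1.7426 -0.1202  0.9256 -2.878 ]
0 [-0.4011  0.2596  1.4784 -0.1325  1.4094  2.5445] [ 0.4621 -0.1029  0.2478] [-0.0549 -0.1183] -77.28567651240267
1 [-0.4011  0.2596  1.4784 -0.1325  1.4094  2.6684] [ 0.4621 -0.1029  0.2478] [-0.0549 -0.1183] -84.40860180795076
2 [-0.4011  0.2596  1.4784 -0.1325  1.4094  2.7923] [ 0.4621 -0.1029  0.2478] [-0.0549 -0.1183] -91.54471208423202
3 [-0.4243  0.2541  1.4811 -0.1245  1.4092  2.88  ] [ 0.4588 -0.1111  0.2492] [-0.0519 -0.111 ] -98.03692839112755
4 [-0.5048  0.2333  1.4967 -0.0967  1.4042  2.88  ] [ 0.4449 -0.1381  0.253 ] [-0.039  -0.0873] -102.98268086808974
5 [-0.5867  0.2125  1.5156 -0.0684  1.3979  2.88  ] [ 0.4286 -0.1635  0.2555] [-0.024  -0.0649] -107.97281218746339
6 [-0.6698  0.1918  1.5376 -0.0397  1.3906  2.88  ] [ 0.4103 -0.1872  0.257 ] [-0.0072 -0.0441] -113.01620178513419
7 [-0.7541  0.1714  1.5624 -0.0107  1.3825  2.88  ] [ 0.3901 -0.2087  0.2573] [ 0.0113 -0.025 ] -118.12137964389326
8 [-0.8396  0.1514  1.5897  0.0183  1.3739  2.88  ] [ 0.3683 -0.2281  0.2567] [ 0.0312 -0.0078] -123.29649334925003
9 [-0.9261  0.1318  1.6192  0.0471  1.3651  2.88  ] [ 0.3454 -0.2451  0.2552] [0.0523 0.0072] -128.5493083152284
10 [-1.0137  0.1127  1.6507  0.0755  1.3565  2.88  ] [ 0.3214 -0.2597  0.2527] [0.0743 0.0202] -133.8872124912985
11 [-1.1022  0.0943  1.6839  0.1031  1.3482  2.88  ] [ 0.2967 -0.2719  0.2496] [0.0969 0.0308] -139.31719442476043
12 [-1.1918  0.0765  1.7185  0.1298  1.3405  2.88  ] [ 0.2716 -0.2816  0.2457] [0.12   0.0392] -144.8457667457607
13 [-1.2825  0.0594  1.7543  0.1552  1.3335  2.88  ] [ 0.2463 -0.2888  0.2412] [0.1432 0.0454] -150.47881488595456
```

carry_out(
  series="0 0 -3 7.1 1; 0 0 -3 7.1 1; 0 0 0 7.1 1; 0 0 0 7.1 1; 0 0 0 7.1 1; 0 0 0 7.1 1; 0 0 0 7.1 1; 0 0 0 7.1 1; 0 0 0 7.1 1; 0 0 0 7.1 1; 0 0 0 7.1 1; 0 0 0 7.1 1",
)

```text
t: 5.77
tool_pos: [0.4615, -0.1028, 0.2453]
orientation: [-0.006, 0.38, 0.922, -0.065]
contact_force: [-1.0, -0.8, -0.3]
opening: 0.0855
grip_force: 0.0
```

carry_out(
  series="0 0 0 7.1 1; 0 0 0 7.1 1; 0 0 0 7.1 1; 0 0 0 7.1 1; 0 0 0 7.1 1; 0 0 0 7.1 1; 0 0 0 7.1 1; 0 0 0 7.1 1; 0 0 0 7.1 1; 0 0 0 7.1 1; 0 0 0 7.1 1; 0 0 0 7.1 1",
)

```text
t: 6.77
tool_pos: [0.4615, -0.1027, 0.2453]
orientation: [0.04, 0.904, 0.421, -0.052]
contact_force: [0.9, -0.8, -0.5]
opening: 0.0857
grip_force: 0.0
```

carry_out(
  series="0 0 0 7.1 1; 0 0 0 7.1 1; 0 0 0 7.1 1; 0 0 0 7.1 1; 0 0 0 7.1 1; 0 0 0 7.1 1; 0 0 0 7.1 1; 0 0 0 7.1 1; 0 0 0 7.1 1; 0 0 0 7.1 1; 0 0 0 7.1 1; 0 0 0 7.1 1",
)

```text
t: 7.77
tool_pos: [0.4615, -0.1027, 0.2453]
orientation: [0.065, 0.951, -0.302, -0.011]
contact_force: [0.5, -0.1, -0.1]
opening: 0.0858
grip_force: 0.0
```

carry_out(
  series="0 0 0 7.1 1; 0 0 0 7.1 1; 0 0 0 7.1 1; 0 0 0 7.1 1; 0 0 0 7.1 1; 0 0 0 7.1 1; 0 0 0 7.1 1; 0 0 0 7.1 1",
)

```text
t: 8.43
tool_pos: [0.4615, -0.1028, 0.2453]
orientation: [-0.062, -0.693, 0.718, -0.021]
contact_force: [-0.5, -0.6, -0.7]
opening: 0.0852
grip_force: 0.0
```

```bash
cat > srch.py <<'E'
from arm import *
o=ctrl.get_obs();q=o['joints'];print(o['t'],q)
rng=np.random.default_rng(0);out=[]
for i in range(250):
    row=np.round(rng.uniform([-2,-2,-1.5,4],[2,2,1.5,7.1]),1);s=q.copy()
    for k in range(8):
        s=run(s,[row],ik_ls,.6);x,R=fk(s,P);r=np.hypot(*x[:2])
        t=np.degrees(np.hypot(*R[:2,2]))
        if x[2]>.2 and .3<r<.65: out.append((t+.1*k,t,k+1,tuple(row),x.round(3)))
out.sort(key=lambda a:a[0])
for a in out[:4]:print(a)
E
python3 srch.py
```

```text
8.4333 [-0.4015  0.263   1.4811 -0.1325  1.409   2.7976]
(np.float64(0.44354923657390777), np.float64(0.04354923657390777), 5, (np.float64(-2.0), np.float64(-1.3), np.float64(-0.2), np.float64(5.2)), array([ 0.473, -0.15 ,  0.255]))
(np.float64(0.6886695686025539), np.float64(0.2886695686025539), 5, (np.float64(-1.7), np.float64(-0.6), np.float64(0.1), np.float64(5.3)), array([ 0.439, -0.149,  0.242]))
(np.float64(0.734512781263668), np.float64(0.23451278126366804), 6, (np.float64(-1.5), np.float64(-0.5), np.float64(-0.4), np.float64(4.8)), array([ 0.434, -0.155,  0.272]))
(np.float64(0.7461273855165994), np.float64(0.44612738551659936), 4, (np.float64(-1.6), np.float64(-1.0), np.float64(0.9), np.float64(6.6)), array([ 0.448, -0.161,  0.212]))
```

Excellent: 5 rows are predicted to undo the tilt.

carry_out(
  series="-2 -1.3 -0.2 5.2 1; -2 -1.3 -0.2 5.2 1; -2 -1.3 -0.2 5.2 1; -2 -1.3 -0.2 5.2 1; -2 -1.3 -0.2 5.2 1; 0 0 0 0 1; 0 0 0 0 1",
)

```text
t: 9.02
tool_pos: [0.4741, -0.1488, 0.2556]
orientation: [-0.001, -0.601, 0.799, -0.001]
contact_force: [-0.3, 0.4, -0.2]
opening: 0.0858
grip_force: 0.0
```

```bash
python3 - <<'E'
from arm import *
o=ctrl.get_obs();print(o['t'],o['joints'],o['tool_pos'],np.degrees(q2R(o['orientation'])[:2,2]))
go(.412,-.1977,.10,61)
E
```

```text
9.0167 [-0.5413  0.2797  1.42   -0.0031  1.4418  2.882 ] [ 0.4741 -0.1488  0.2556] [-0.0849 -0.1557]
turn -167.12 shift if turned first [-7.2401 -3.0553 15.5833] unturned [ 6.3767  4.5926 15.5833]
```

carry_out(
  series="0 0 0 -7 1; 0 0 0 -7 1; 0 0 0 -7 1; 0 0 0 -7 1; 0 0 0 -7 1; 0 0 0 -7 1; 0 0 0 -7 1; 0 0 0 -7 1; 0 0 0 -7 1; 0 0 0 -7 1; 0 0 0 -7 1; 0 0 0 -7 1",
)

```text
t: 10.02
tool_pos: [0.4743, -0.1471, 0.2558]
orientation: [0.002, 0.982, -0.187, -0.0]
contact_force: [0.7, -0.5, 0.4]
opening: 0.0854
grip_force: 0.0
```

carry_out(
  series="0 0 0 -7 1; 0 0 0 -7 1; 0 0 0 -7 1; 0 0 0 -7 1; 0 0 0 -7 1; 0 0 0 -7 1; 0 0 0 -7 1; 0 0 0 -7 1; 0 0 0 -7 1; 0 0 0 -7 1; 0 0 0 -7 1; 0 0 0 -6.1 1",
)

```text
t: 11.02
tool_pos: [0.4744, -0.1471, 0.2558]
orientation: [0.001, 0.859, 0.511, -0.001]
contact_force: [-0.2, -0.6, 0.3]
opening: 0.0853
grip_force: 0.0
```

carry_out(
  series="-2 -0.8 3 0 1; -2 -0.8 3 0 1; -2 -0.8 3 0 1; -1.2 -0.6 3 0 1; 0 0 2.5 0 1; 0 0 0 0 1; 0 0 0 0 1",
)

```text
t: 11.6
tool_pos: [0.4132, -0.1962, 0.1112]
orientation: [0.0, 0.861, 0.508, -0.001]
contact_force: [-0.2, 0.5, 0.0]
opening: 0.0854
grip_force: 0.0
```

```bash
cat > look.py <<'E'
from fit import *
import sys,pickle
# look.py name x y z yaw : refit a carton from the wrist
n=sys.argv[1];p=list(map(float,sys.argv[2:6]))
o=ctrl.get_obs();im=ctrl.snapshot('wrist');cv2.imwrite(f'pics/{n}.png',im[:,:,::-1]);pickle.dump(o,open(n+'.pkl','wb'))
print(o['t'],o['tool_pos'],toolyaw(o),o['joints'][[3,5]],o['contact_force'])
print(fit([(cam('wrist',o),im)],rect(.115,.062),p,(1,1,0,1),bands=(6,4,3)))
E
python3 look.py w5 .412 -.1977 .0475 61; python3 -c "
from h import *
go(.412,-.1977,.036,61)"
```

```text
11.6 [ 0.4132 -0.1962  0.1112] 61.088963693292804 [-0.0031 -0.1954] [-0.1608  0.5169  0.0011]
(array([ 0.4119, -0.1976,  0.0475, 61.0584]), np.float64(0.20931360681527167), np.float64(0.9826086956521739), 115)
turn 0.1 shift if turned first [-0.1637 -0.1301  7.6218] unturned [-0.1635 -0.1304  7.6218]
```

carry_out(
  series="-0.15 -0.13 2 0 1; 0 0 2 0 1; 0 0 2 0 1; 0 0 1.5 0 1; 0 0 0 0 1; 0 0 0 0 -1; 0 0 0 0 -1; 0 0 0 0 -1; 0 0 0 0 -1; 0 0 0 0 -1; 0 0 0 0 -1; 0 0 0 0 -1",
  grip_force=40,
)

```text
t: 12.65
tool_pos: [0.4124, -0.1983, 0.0382]
orientation: [0.003, 0.862, 0.508, -0.0]
contact_force: [1.2, 0.8, 4.3]
opening: 0.0615
grip_force: 43.7
```

```bash
python3 - <<'E'
from h import *
o=ctrl.get_obs();print(o['tool_pos'],o['opening'],o['grip_force'],o['contact_force'])
B=np.array([.63,.0317]);th=np.radians(-3.3);d=np.array([np.cos(th),np.sin(th)])
L=B-.135*d;print('load',L);go(*L,.25,176.7)
E
```

```text
[ 0.4124 -0.1983  0.0382] 0.06151693548489453 43.674259185791016 [1.1838 0.7844 4.317 ]
load [0.4952 0.0395]
turn -115.68 shift if turned first [ -6.9631  24.1004 -21.2776] unturned [ 24.7373  -4.1689 -21.2776]
```

carry_out(
  series="0 0 -1 0 -1; 0 0 -3 0 -1; 0 0 -3 0 -1; 0 0 -3 -6.8 -1; 0 0 -3 -6.8 -1; 0 0 -3 -6.8 -1; 0 0 -3 -6.8 -1; 0 0 0 -6.8 -1; 0 0 0 -6.8 -1; 0 0 0 -6.8 -1; 0 0 0 -6.8 -1; 0 0 0 -6.8 -1",
)

```text
t: 13.65
tool_pos: [0.4113, -0.1969, 0.2277]
orientation: [0.001, 0.481, 0.877, -0.002]
contact_force: [1.4, -0.5, -2.2]
opening: 0.0611
grip_force: 45.1
```

carry_out(
  series="0 0 0 -6.8 -1; 0 0 0 -6.8 -1; 0 0 0 -6.8 -1; 0 0 0 -6.8 -1; 0 0 0 -6.8 -1; 0 0 0 -6.8 -1; 0 0 0 -6.8 -1; 0 0 0 -6.8 -1; -1.8 4 0 0 -1; -1.8 4 0 0 -1; -1.8 4 0 0 -1; -1.5 4 0 0 -1",
)

```text
t: 14.65
tool_pos: [0.4869, -0.0467, 0.2273]
orientation: [0.001, 0.03, 1.0, -0.002]
contact_force: [0.0, -0.4, -2.3]
opening: 0.0611
grip_force: 45.1
```

carry_out(
  series="0 4 0 0 -1; 0 4 0 0 -1; 0 0 0 0 -1; 0 0 0 0 -1",
)

```text
t: 14.98
tool_pos: [0.4908, 0.0335, 0.2269]
orientation: [0.001, 0.028, 1.0, -0.002]
contact_force: [-0.1, -1.1, -2.1]
opening: 0.0609
grip_force: 45.2
```

```bash
python3 - <<'E'
from arm import *
import pickle
o=ctrl.get_obs();print(o['t'],o['tool_pos'],o['opening'],o['contact_force'],o['joints'],q2R(o['orientation'])[:2,2])
im=ctrl.snapshot('wrist');cv2.imwrite('pics/w6.png',im[:,:,::-1]);pickle.dump(o,open('w6.pkl','wb'))
go(.4952,.0395,.118,176.7)
E
```

```text
14.9833 [0.4908 0.0335 0.2269] 0.060879202441556333 [-0.0659 -1.124  -2.1368] [-0.1715  0.2942  1.4863 -0.0032  1.3593 -1.6864] [ 0.0012 -0.0034]
turn 0.0 shift if turned first [-0.369   0.8062 10.8677] unturned [-0.3691  0.8062 10.8677]
```

View pics/w6.png

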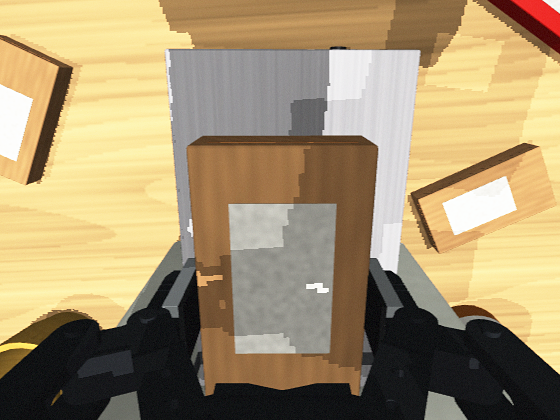

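The carton is held straight and level, with the deck in view behind it. Setting it down.

carry_out(
  series="-0.37 0.81 2 0 -1; 0 0 3 0 -1; 0 0 3 0 -1; 0 0 2 0 -1; 0 0 0.8 0 -1; 0 0 0.2 0 -1; 0 0 0 0 -1; 0 0 0 0 -1",
)

```text
t: 15.7
tool_pos: [0.4961, 0.0384, 0.117]
orientation: [0.001, 0.03, 1.0, -0.002]
contact_force: [-0.9, 0.8, -1.5]
opening: 0.0611
grip_force: 45.2
```

```bash
python3 - <<'E'
from arm import *
o=ctrl.get_obs();print(o['t'],o['tool_pos'],o['contact_force'],toolyaw(o))
go(.4952,.0395,.1142,176.7)
E
```

```text
15.7 [0.4961 0.0384 0.117 ] [-0.9018  0.8053 -1.5125] 176.5488261671606
turn -0.15 shift if turned first [0.0932 0.1072 0.2842] unturned [0.0935 0.107  0.2842]
```

Still not touching. Next I'll lower it, release, and raise to look.

carry_out(
  series="0.09 0.1 0.15 -0.15 -1; 0 0 0.15 0 -1; 0 0 0 0 -1; 0 0 0 0 -1",
)

```text
t: 16.03
tool_pos: [0.4949, 0.0399, 0.1144]
orientation: [0.001, 0.028, 1.0, -0.002]
contact_force: [-3.2, -0.7, 9.9]
opening: 0.0612
grip_force: 46.7
```

carry_out(
  series="0 0 0 0 0.9; 0 0 0 0 1; 0 0 0 0 1; 0 0 0 0 1; 0 0 -1 0 1; 0 0 -3 0 1; 0 0 -3 0 1; 0 0 -3 0 1; 0 0 0 0 1; 0 0 0 0 1",
)

```text
t: 16.87
tool_pos: [0.4949, 0.0403, 0.2138]
orientation: [0.002, 0.028, 1.0, -0.002]
contact_force: [-0.8, 0.7, -0.8]
opening: 0.0855
grip_force: 0.0
```

```bash
python3 look.py w7 .4952 .0395 .124 -3.3; python3 - <<'E'
from fit import *
V=view('pics/w7.png',__import__('pickle').load(open('w7.pkl','rb')))
S=[(np.array(a,float),np.array(b,float)) for a,b in [((-.237,-.082,0),(-.237,.082,0)),((-.237,-.082,0),(-.115,-.082,0)),((-.237,.082,0),(-.115,.082,0))]]
print(fit([V],S,[.63,.0317,.1,-3.3],(1,1,0,1),bands=(6,4,3)))
E
```

```text
16.8667 [0.4949 0.0403 0.2138] 176.74665207694792 [-0.0031 -1.6694] [-0.7672  0.6769 -0.7871]
(array([ 0.4937,  0.0406,  0.124 , -3.3163]), np.float64(0.5414516815917096), np.float64(0.9583333333333334), 120)
(array([ 0.6298,  0.031 ,  0.1   , -3.5263]), np.float64(0.5459071110971507), np.float64(1.0), 90)
```

```bash
python3 -c "
from h import *
go(.412,-.198,.20,151)"
```

```text
turn 25.74 shift if turned first [ -4.3553 -24.833    1.3204] unturned [  6.8615 -24.2604   1.3204]
```

carry_out(
  series="0 0 0 6.44 1; 0 0 0 6.44 1; 0 0 0 6.44 1; 0 0 0 6.44 1; -0.7 -4 0.2 0 1; -0.7 -4 0.2 0 1; -0.7 -4 0.2 0 1; -0.7 -4 0.2 0 1; -0.7 -4 0.2 0 1; -0.7 -4 0.2 0 1; 0 -0.8 0 0 1; 0 0 0 0 1",
)

```text
t: 17.92
tool_pos: [0.4097, -0.1987, 0.2]
orientation: [-0.001, 0.253, 0.968, -0.001]
contact_force: [0.0, 0.5, -0.6]
opening: 0.0855
grip_force: 0.0
```

carry_out(
  series="0 0 0 0 1",
)

```text
t: 18.0
tool_pos: [0.4106, -0.1965, 0.2005]
orientation: [-0.001, 0.251, 0.968, -0.001]
contact_force: [-0.1, -0.1, -0.8]
opening: 0.0855
grip_force: 0.0
```

```bash
python3 look.py w8 .412 -.198 .024 151; python3 - <<'E'
from fit import *
import pickle
V=view('pics/w8.png',pickle.load(open('w8.pkl','rb')))
for z in ((0,0,0),(0.008,-.005,3),(-.008,.005,-3)): print(fit([V],rect(.115,.062),[.412+z[0],-.198+z[1],.024,151+z[2]],(1,1,0,1),bands=(12,8,4,3)))
E
```

```text
18.0 [ 0.4106 -0.1965  0.2005] 150.91360685587316 [-0.0022 -1.7688] [-0.0668 -0.0565 -0.8421]
(array([  0.4089,  -0.1923,   0.024 , 150.544 ]), np.float64(1.0032773683517462), np.float64(0.6973684210526315), 76)
(array([  0.4089,  -0.1922,   0.024 , 150.6138]), np.float64(0.9719679560674592), np.float64(0.6578947368421053), 76)
(array([  0.4253,  -0.2017,   0.024 , 149.0649]), np.float64(0.9086462022790869), np.float64(0.782608695652174), 115)
(array([  0.4072,  -0.1937,   0.024 , 142.5547]), np.float64(0.7781272234028727), np.float64(0.8275862068965517), 58)
```

View pics/w8.png

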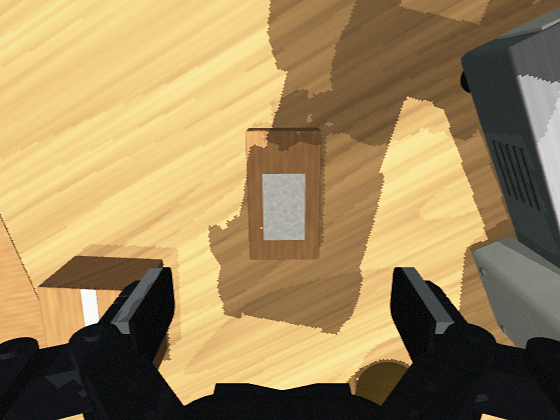

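w8 shows the second carton alone, in shadow: top-face corners at (247,131), (320,131), (318,259) and (251,258).

```bash
python3 - <<'E'
from fit import *
import pickle
V=view('pics/w8.png',pickle.load(open('w8.pkl','rb')))
for z in (.024,):
  c=np.array([at(V[0],p,z) for p in [(247,131),(320,131),(318,259),(251,258)]]);m=c.mean(0)
  d=(c[3]+c[2]-c[0]-c[1]);yw=np.degrees(np.arctan2(d[1],d[0]));print(m,yw,[np.linalg.norm(c[i]-c[i-1]) for i in range(4)])
p=fit([V],rect(.115,.062),[*m[:2],.024,yw],(1,1,0,1),bands=(4,3,2));print(p)
go(p[0][0],p[0][1],.016,p[0][3]%180 if p[0][3]%180>90 else p[0][3])
E
```

```text
[ 0.4251 -0.2027  0.024 ] -28.566524455967013 [np.float64(0.11298735468265945), np.float64(0.059060402376472004), np.float64(0.11396742717342413), np.float64(0.06024991105478762)]
(array([  0.4257,  -0.2022,   0.024 , -30.1964]), np.float64(0.3869686662102936), np.float64(0.9727272727272728), 110)
turn 1.2 shift if turned first [-1.5985  0.236  18.474 ] unturned [-1.603   0.2025 18.474 ]
```

carry_out(
  series="-1.6 0.22 2 0.9 1; 0 0 4 0 1; 0 0 4 0 1; 0 0 4 0 1; 0 0 3 0 1; 0 0 1.4 0 1; 0 0 0 0 1; 0 0 0 0 1",
)

```text
t: 18.72
tool_pos: [0.4263, -0.202, 0.0173]
orientation: [-0.0, 0.257, 0.966, -0.001]
contact_force: [0.5, -0.4, -0.1]
opening: 0.0857
grip_force: 0.0
```

carry_out(
  series="0 0 0 0 -1; 0 0 0 0 -1; 0 0 0 0 -1; 0 0 0 0 -1; 0 0 0 0 -1; 0 0 0 0 -1; 0 0 0 0 -1",
)

```text
t: 19.3
tool_pos: [0.4267, -0.2034, 0.019]
orientation: [0.002, 0.258, 0.966, -0.002]
contact_force: [1.5, 2.1, 5.8]
opening: 0.0611
grip_force: 43.3
```

```bash
python3 - <<'E'
from h import *
o=ctrl.get_obs();print(o['tool_pos'],o['opening'],o['contact_force'],toolyaw(o))
h=np.radians(toolyaw(o));print('carton ahead along tool x (mm)',1000*((np.array([.4257,-.2022])-o['tool_pos'][:2])@[np.cos(h),np.sin(h)]))
go(.4949,.0402,.1384,176.75)
E
```

```text
[ 0.4267 -0.2034  0.019 ] 0.06107138003603425 [1.5018 2.0794 5.7894] 150.09797414262502
carton ahead along tool x (mm) 1.4620442247233294
turn -26.65 shift if turned first [ -5.4634  24.6559 -12.0385] unturned [  6.177   24.4868 -12.0385]
```

carry_out(
  series="0 0 -1 0 -1; 0 0 -3 0 -1; 0 0 -4 0 -1; 0 0 -4 0 -1; 0 0 -4 -6.66 -1; 0 0 -2.2 -6.66 -1; 0 0 0 -6.66 -1; 0 0 0 -6.66 -1; -1 4 0 0 -1; -1 4 0 0 -1; -1 4 0 0 -1; -1 4 0 0 -1",
)

```text
t: 20.3
tool_pos: [0.4749, -0.0435, 0.1999]
orientation: [0.001, 0.029, 1.0, -0.002]
contact_force: [1.5, 0.3, -2.4]
opening: 0.0612
grip_force: 45.1
```

carry_out(
  series="-1 4 0 0 -1; -0.4 4 0 0 -1; 0 0.6 0 0 -1; 0 0 0 0 -1; 0 0 0 0 -1",
)

```text
t: 20.72
tool_pos: [0.4936, 0.0397, 0.1992]
orientation: [0.0, 0.028, 1.0, -0.002]
contact_force: [0.0, -0.8, -1.9]
opening: 0.0609
grip_force: 45.2
```

```bash
cat > st.py <<'E'
from arm import *
import sys
o=ctrl.get_obs();print(o['t'],o['tool_pos'],o['opening'],o['contact_force'],toolyaw(o),'tilt',q2R(o['orientation'])[:2,2],o['joints'][5])
go(*map(float,sys.argv[1:5]))
E
python3 st.py .4952 .0402 .145 176.7
```

```text
20.7167 [0.4936 0.0397 0.1992] 0.060923207493749604 [ 0.0429 -0.7619 -1.9197] 176.77755072579805 tilt [ 0.0005 -0.0035] -1.6711948270398467
turn 0.08 shift if turned first [-0.149   0.0794  5.4214] unturned [-0.1491  0.0792  5.4214]
```

carry_out(
  series="-0.13 0.06 3 0 -1; 0 0 1.8 0 -1; 0 0 0.3 0 -1; 0 0 0 0 -1; 0 0 0 0 -1",
)

```text
t: 21.13
tool_pos: [0.4957, 0.0391, 0.1487]
orientation: [0.001, 0.029, 1.0, -0.002]
contact_force: [0.0, -0.1, -1.6]
opening: 0.0611
grip_force: 45.1
```

```bash
python3 st.py .4952 .0402 .143 176.7;python3 st.py .4952 .0402 .143 176.7
```

```text
21.1333 [0.4957 0.0391 0.1487] 0.06113072140997562 [ 0.0149 -0.0504 -1.6369] 176.63369709050724 tilt [ 0.0012 -0.0034] -1.668992856668918
turn -0.07 shift if turned first [0.0576 0.1134 0.5718] unturned [0.0578 0.1133 0.5718]
21.1333 [0.4957 0.0391 0.1487] 0.06113072140997562 [ 0.0149 -0.0504 -1.6369] 176.63369709050724 tilt [ 0.0012 -0.0034] -1.668992856668918
turn -0.07 shift if turned first [0.0576 0.1134 0.5718] unturned [0.0578 0.1133 0.5718]
```

carry_out(
  series="0.05 0.1 0.2 0 -1; 0 0 0.2 0 -1; 0 0 0 0 -1; 0 0 0 0 -1",
)

```text
t: 21.47
tool_pos: [0.4949, 0.0411, 0.144]
orientation: [0.0, 0.029, 1.0, -0.002]
contact_force: [0.7, 0.1, -2.2]
opening: 0.061
grip_force: 45.2
```

carry_out(
  series="0 0 0.15 0 -1; 0 0 0 0 -1; 0 0 0 0 -1",
)

```text
t: 21.72
tool_pos: [0.495, 0.0411, 0.143]
orientation: [0.001, 0.029, 1.0, -0.002]
contact_force: [-1.5, 0.4, 5.8]
opening: 0.0611
grip_force: 46.0
```

carry_out(
  series="0 0 0 0 1; 0 0 0 0 1; 0 0 0 0 1; 0 0 0 0 1; 0 -0.05 1.4 0 1; 0 0 0 0 1; 0 0 0 0 -1; 0 0 0 0 -1; 0 0 0 0 -1; 0 0 0 0 -1; 0 0 0 0 -1; 0 0 0 0 -1",
  grip_force=25,
)

```text
t: 22.72
tool_pos: [0.4951, 0.0403, 0.1287]
orientation: [0.001, 0.029, 1.0, -0.002]
contact_force: [0.1, -3.0, 5.4]
opening: 0.0617
grip_force: 28.6
```

carry_out(
  series="0 0 0 0 1; 0 0 0 0 1; 0 0 0 0 1; 0 0 0 0 1; 0 0 -2 0 1; 0 0 -3 0 1; 0 0 -3 0 1; 0 0 -1.6 0 1; 0 0 0 0 1; 0 0 0 0 1",
)

```text
t: 23.55
tool_pos: [0.4948, 0.0409, 0.2243]
orientation: [0.0, 0.029, 1.0, -0.002]
contact_force: [0.6, -0.4, 0.0]
opening: 0.0856
grip_force: 0.0
```

```bash
python3 look.py w9 .495 .040 .148 -3.3; python3 st.py .5268 .2133 .22 201; python3 - <<'E'
import cv2
a=cv2.imread('pics/w9.png');cv2.imwrite('pics/v9.png',a)
E
```

```text
23.55 [0.4948 0.0409 0.2243] 176.71845346426548 [-0.003  -1.6679] [ 0.645  -0.4389  0.0402]
(array([ 0.4938,  0.0409,  0.148 , -2.4352]), np.float64(0.49540121980149365), np.float64(0.9916666666666667), 120)
23.6 [0.4944 0.0409 0.2234] 0.08554044062641167 [-0.3688 -0.4551 -0.208 ] 176.71703102128683 tilt [-0.0013 -0.0028] -1.6679104758390861
turn -24.28 shift if turned first [-9.2036 14.9325  0.2852] unturned [-2.2484 17.3962  0.2852]
```

View pics/v9.png

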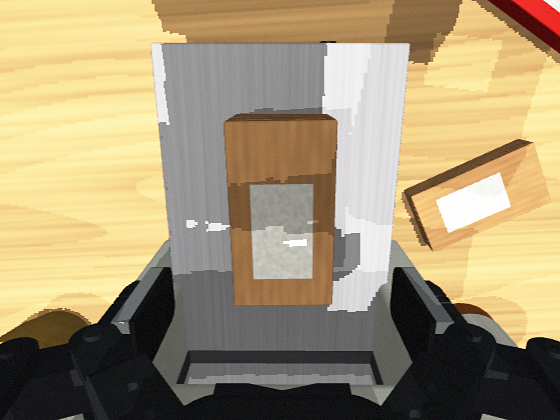

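w9 shows the two cartons stacked flush on the deck, corners (225,120), (336,118), (331,304) and (235,305). The single carton is at (478,195).

carry_out(
  series="0 3.4 0 0 1; 0 3.4 0 0 1; 0 3.4 0 0 1; 0 3.4 0 0 1; 0 3.4 0 0 1; 0 0 0 -6.1 1; 0 0 0 -6.1 1; 0 0 0 -6.1 1; 0 0 0 -6.1 1; -1.8 0 0 0 1; 0 0 0 0 1; 0 0 0 0 1",
)

```text
t: 24.6
tool_pos: [0.521, 0.217, 0.2219]
orientation: [-0.002, -0.183, 0.983, -0.001]
contact_force: [-0.3, 0.6, -0.3]
opening: 0.0855
grip_force: 0.0
```

```bash
python3 look.py w10 .5268 .2133 .024 21;  python3 st.py .5222 .2115 .0165 201; python3 - <<'E'
from fit import *
import pickle
V=[view(f'pics/{n}.png',pickle.load(open(f'{n}.pkl','rb'))) for n in ('w10','w9','w2')]
print(fit(V,rect(.115,.062),[.5268,.2133,.024,21],(1,1,1,1),bands=(5,3)))
E
```

```text
24.6 [0.521  0.217  0.2219] -158.90985876801037 [-0.003  -1.7523] [-0.2767  0.6002 -0.2739]
(array([ 0.5225,  0.2114,  0.024 , 20.3683]), np.float64(0.8258164588540637), np.float64(0.7083333333333334), 48)
24.65 [0.5207 0.2169 0.2223] 0.08546714762963516 [-1.2015 -0.0015  0.9157] -158.90756052051336 tilt [-0.0028 -0.0036] -1.752408887960745
turn 0.09 shift if turned first [-0.0275 -0.5059 20.5796] unturned [-0.0267 -0.506  20.5796]
(array([ 0.5225,  0.2116,  0.0229, 22.1366]), np.float64(0.4724956321452112), np.float64(0.8583333333333333), 120)
```

```bash
python3 - <<'E'
from fit import *
import pickle
C,im=view('pics/w10.png',pickle.load(open('w10.pkl','rb')))
u=proj(C,[.525,.212,.024]).astype(int);x0,y0=max(0,u[0]-133),max(0,u[1]-100)
x0=min(x0,560-266);y0=min(y0,220);print(x0,y0)
cv2.imwrite('pics/v10.png',cv2.resize(im[y0:y0+200,x0:x0+266,::-1],(798,600),interpolation=cv2.INTER_CUBIC))
E
```

```text
141 76
```

View pics/v10.png

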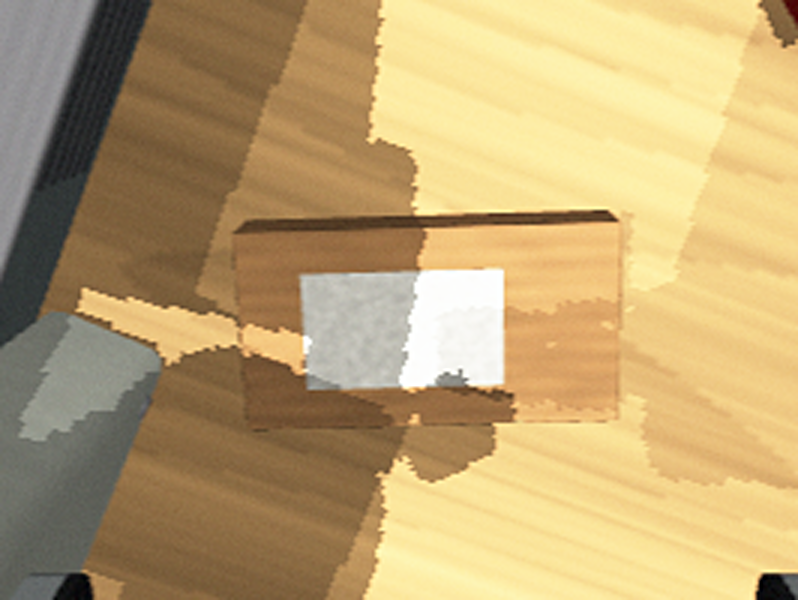

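In v10 the carton lies crosswise to the tool, with corners in the crop at (234,233), (619,222), (619,420) and (248,429), so its long axis is near yaw 111°. Refitting.

```bash
python3 - <<'E'
from fit import *
import pickle
V=[view(f'pics/{n}.png',pickle.load(open(f'{n}.pkl','rb'))) for n in ('w10','w9','w2','w1')]
c=np.array([at(V[0][0],(141+u/3,76+v/3),.024) for u,v in [(234,233),(619,222),(619,420),(248,429)]]);m=c.mean(0)
d=c[1]+c[2]-c[0]-c[3];yw=np.degrees(np.arctan2(d[1],d[0]));print(m,yw,[np.linalg.norm(c[i]-c[i-1]) for i in range(4)])
for k in (1,3): print(fit(V[:k],rect(.115,.062),[*m[:2],.024,yw],(1,1,k>1,1),bands=(4,3,2)))
print('jar',tri([cam('top'),cam('side')],[(222,163),(203,288)]))
go(m[0],m[1],.0215,yw%180)
E
```

```text
[0.5297 0.223  0.024 ] 112.65229561602067 [np.float64(0.06124375710555399), np.float64(0.11306285143589548), np.float64(0.061585420662504796), np.float64(0.11492005531560241)]
(array([  0.5296,   0.2228,   0.024 , 112.631 ]), np.float64(0.47167967554483425), np.float64(1.0), 111)
(array([  0.5299,   0.2226,   0.0243, 112.8357]), np.float64(0.01680472311778658), np.float64(1.0), 344)
jar (array([0.6957, 0.2192, 0.1174]), np.float64(5.561659161859447e-05))
turn 88.44 shift if turned first [ 0.2692  1.1475 20.0734] unturned [-1.1397  0.3004 20.0734]
```

carry_out(
  series="-1.14 0.3 0 0 1; 0 0 0 6.8 1; 0 0 0 6.8 1; 0 0 0 6.8 1; 0 0 0 6.8 1; 0 0 0 6.8 1; 0 0 0 6.8 1; 0 0 0 6.8 1; 0 0 0 6.8 1; 0 0 0 6.8 1; 0 0 0 6.8 1; 0 0 0 6.8 1",
)

```text
t: 25.65
tool_pos: [0.5301, 0.2237, 0.2231]
orientation: [0.0, 0.454, 0.891, -0.002]
contact_force: [0.1, -0.4, -0.0]
opening: 0.0854
grip_force: 0.0
```

carry_out(
  series="0 0 3 6.8 1; 0 0 4 6.8 1; 0 0 4 0 1; 0 0 3 0 1; 0 0 0 0 1; 0 0 0 0 1",
)

```text
t: 26.15
tool_pos: [0.5301, 0.2233, 0.0832]
orientation: [-0.0, 0.554, 0.832, -0.002]
contact_force: [0.5, -0.1, 1.0]
opening: 0.0851
grip_force: 0.0
```

```bash
python3 look.py w11 .5299 .2226 .0243 112.8;  python3 st.py .5299 .2226 .0195 112.8
```

```text
26.15 [0.5301 0.2233 0.0832] 112.70389358571036 [-0.0033 -0.2006] [ 0.5318 -0.0613  1.013 ]
(array([  0.529 ,   0.2242,   0.0243, 112.7458]), np.float64(0.4858937666570782), np.float64(0.864406779661017), 118)
26.2 [0.5312 0.2235 0.0849] 0.08550022863432384 [-0.0259 -0.1478  0.0565] 112.70782835354355 tilt [ 0.0008 -0.0029] -0.2005899358375764
turn -0.09 shift if turned first [-0.0152 -0.1524  6.5367] unturned [-0.0155 -0.1524  6.5367]
```

carry_out(
  series="0 -0.1 3 0 1; 0 0 2.4 0 1; 0 0 1 0 1; 0 0 0 0 1; 0 0 0 0 -1; 0 0 0 0 -1; 0 0 0 0 -1; 0 0 0 0 -1; 0 0 0 0 -1; 0 0 0 0 -1; 0 0 0 0 -1",
  grip_force=40,
)

```text
t: 27.12
tool_pos: [0.5309, 0.2232, 0.0219]
orientation: [0.002, 0.554, 0.833, -0.0]
contact_force: [-0.7, -0.5, 6.0]
opening: 0.0603
grip_force: 43.2
```

```bash
python3 st.py .4951 .0403 .21 176.7
```

```text
27.1167 [0.5309 0.2232 0.0219] 0.060311103844501036 [-0.6764 -0.4854  5.9749] 112.72210150560664 tilt [ 0.0034 -0.0024] -0.20077473314404368
turn -63.98 shift if turned first [  2.459  -18.5023 -18.7805] unturned [-15.5478 -10.327  -18.7805]
```

carry_out(
  series="0 0 -1 0 -1; 0 0 -3 0 -1; 0 0 -4 0 -1; 0 0 -4 -7.1 -1; 0 0 -4 -7.1 -1; 0 0 -2.9 -7.1 -1; 0 0 0 -7.1 -1; 0 0 0 -7.1 -1; 0 0 0 -7.1 -1; 0 0 0 -7.1 -1; 0 0 0 -7.1 -1; 0 0 0 -7.1 -1",
)

```text
t: 28.12
tool_pos: [0.5296, 0.2235, 0.21]
orientation: [0.0, 0.026, 1.0, -0.001]
contact_force: [-0.5, 0.5, -2.3]
opening: 0.0607
grip_force: 45.1
```

carry_out(
  series="2 0 0 0 -1; 1.5 0 0 0 -1; 0 -3.7 0 0 -1; 0 -3.7 0 0 -1; 0 -3.7 0 0 -1; 0 -3.7 0 0 -1; 0 -3.7 0 0 -1; -1 0 0 0 -1; 0 0 0 0 -1; 0 0 0 0 -1",
)

```text
t: 28.95
tool_pos: [0.494, 0.0404, 0.21]
orientation: [0.0, 0.03, 1.0, -0.001]
contact_force: [-0.4, -0.1, -3.5]
opening: 0.0604
grip_force: 45.3
```

```bash
python3 st.py .4951 .0405 .174 176.7
```

```text
28.95 [0.494  0.0404 0.21  ] 0.06042545345842659 [-0.4118 -0.0994 -3.4954] 176.59140041626642 tilt [ 0.0007 -0.0029] -1.6669500972620257
turn -0.11 shift if turned first [-0.111   0.0274  3.5982] unturned [-0.1109  0.0276  3.5982]
```

carry_out(
  series="-0.1 0.02 2 -0.1 -1; 0 0 1.4 0 -1; 0 0 0.3 0 -1; 0 0 0 0 -1; 0 0 0 0 -1",
)

```text
t: 29.37
tool_pos: [0.4951, 0.041, 0.173]
orientation: [0.0, 0.028, 1.0, -0.002]
contact_force: [-0.0, -0.1, -2.4]
opening: 0.0609
grip_force: 45.2
```

carry_out(
  series="0 0 0.15 0 -1; 0 0 0 0 -1; 0 0 0 0 -1",
)

```text
t: 29.62
tool_pos: [0.4952, 0.0404, 0.1711]
orientation: [0.0, 0.029, 1.0, -0.002]
contact_force: [0.5, -0.5, -1.3]
opening: 0.061
grip_force: 45.2
```

```bash
python3 st.py .4951 .0405 .170 176.7
```

```text
29.6167 [0.4952 0.0404 0.1711] 0.061014853842949975 [ 0.5318 -0.4661 -1.3024] 176.72946058667958 tilt [ 0.0006 -0.0032] -1.6683667104800706
turn 0.03 shift if turned first [0.009  0.0082 0.1137] unturned [0.009  0.0082 0.1137]
```

Lower the last millimetre, release, drop 20 mm, squeeze to even the pile, open and rise.

carry_out(
  series="0 0 0.15 0 -1; 0 0 0 0 -1; 0 0 0 0 -1; 0 0 0 0 1; 0 0 0 0 1; 0 0 0 0 1; 0 0 0 0 1",
)

```text
t: 30.2
tool_pos: [0.4951, 0.0403, 0.1691]
orientation: [-0.0, 0.029, 1.0, -0.002]
contact_force: [1.1, -0.3, -0.4]
opening: 0.0852
grip_force: 0.0
```

carry_out(
  series="0 0 2 0 1; 0 0 0 0 1; 0 0 0 0 -1; 0 0 0 0 -1; 0 0 0 0 -1; 0 0 0 0 -1; 0 0 0 0 -1; 0 0 0 0 -1; 0 0 0 0 1; 0 0 0 0 1; 0 0 0 0 1; 0 0 0 0 1",
  grip_force=25,
)

```text
t: 31.2
tool_pos: [0.495, 0.0402, 0.149]
orientation: [-0.0, 0.029, 1.0, -0.002]
contact_force: [0.7, 0.0, 0.4]
opening: 0.0851
grip_force: 0.0
```

carry_out(
  series="0 0 -2 0 1; 0 0 -3 0 1; 0 0 -3 0 1; 0 0 -2 0 1; 0 0 0 0 1; 0 0 0 0 1",
)

```text
t: 31.7
tool_pos: [0.4952, 0.0405, 0.2497]
orientation: [0.001, 0.029, 1.0, -0.002]
contact_force: [-0.1, -0.0, 0.1]
opening: 0.0853
grip_force: 0.0
```

```bash
python3 look.py w12 .494 .0405 .172 -3.3; python3 - <<'E'
from fit import *
import pickle
o=pickle.load(open('w12.pkl','rb'));print(o['joints'])
V=view('pics/w12.png',o)
for nm,z in (('front edge z',.172),('',.148),('',.124)):
    print(z,fit([V],[(np.array([-.0575,-.031,0]),np.array([-.0575,.031,0]))],[.494,.0405,z,-3.3],(1,0,0,0),bands=(4,3,2)))
E
```

```text
31.7 [0.4952 0.0405 0.2497] 176.71767610213374 [-0.0031 -1.6686] [-0.1107 -0.0187  0.1349]
(array([ 0.4955,  0.0407,  0.172 , -3.2314]), np.float64(0.5274341462744303), np.float64(0.9916666666666667), 120)
[-0.1555  0.2835  1.4322 -0.0031  1.4238 -1.6686]
0.172 (array([ 0.4936,  0.0405,  0.172 , -3.3   ]), np.float64(3.740435943200282e-06), np.float64(1.0), 30)
0.148 (array([ 0.4939,  0.0405,  0.148 , -3.3   ]), np.float64(0.46056771947296227), np.float64(1.0), 30)
0.124 (array([ 0.4923,  0.0405,  0.124 , -3.3   ]), np.float64(0.014684450518203107), np.float64(1.0), 30)
```

```bash
cat > tilt.py <<'E'
from arm import *
q=ctrl.get_obs()['joints']
def desc(q):
    x,R=fk(q,P);z=R[:,2];return x.round(3),'tilt %.1f az %.1f yroll %.1f'%(np.degrees(np.arccos(-z[2])),np.degrees(np.arctan2(z[1],z[0])),np.degrees(np.arcsin(R[2,1])))
for y in (2.5,4.5,6):
  for row in [(-4,0,0,0),(-4,0,-2,0),(-4,0,-4,0),(-2,0,-4,0)]:
    s=run(q,[(0,y/3,-3,0)]*3+[(-4,0,0,0)]*4,ik_ls,.6)
    for k in range(48):
        s=run(s,[row],ik_ls,.6);x,R=fk(s,P)
        if R[2,2]>-.79: break
    print(y,row,k+1,desc(s),s.round(2))
E
python3 tilt.py
```

```text
2.5 (-4, 0, 0, 0) 33 (array([ 0.954, -0.025,  0.305]), 'tilt 38.3 az 0.0 yroll 2.1') [-0.18  0.94  0.22  0.11  1.33 -1.68]
2.5 (-4, 0, -2, 0) 30 (array([ 0.757, -0.022,  0.582]), 'tilt 38.5 az 0.3 yroll 2.3') [-0.23  0.54  0.22  0.15  1.72 -1.67]
2.5 (-4, 0, -4, 0) 26 (array([ 0.554, -0.019,  0.727]), 'tilt 38.8 az 0.6 yroll 2.5') [-0.35  0.25  0.22  0.25  2.01 -1.68]
2.5 (-2, 0, -4, 0) 37 (array([ 0.291, -0.015,  0.81 ]), 'tilt 37.9 az 1.3 yroll 2.9') [-1.1  -0.11  0.22  1.01  2.43 -1.64]
4.5 (-4, 0, 0, 0) 33 (array([ 0.954, -0.018,  0.305]), 'tilt 38.3 az 0.8 yroll 2.6') [-0.17  0.94  0.22  0.12  1.33 -1.67]
4.5 (-4, 0, -2, 0) 30 (array([ 0.757, -0.018,  0.582]), 'tilt 38.5 az 1.1 yroll 2.8') [-0.23  0.54  0.22  0.16  1.72 -1.66]
4.5 (-4, 0, -4, 0) 26 (array([ 0.554, -0.017,  0.727]), 'tilt 38.9 az 1.4 yroll 3.1') [-0.35  0.25  0.22  0.26  2.01 -1.67]
4.5 (-2, 0, -4, 0) 37 (array([ 0.291, -0.015,  0.809]), 'tilt 38.0 az 2.3 yroll 3.5') [-1.11 -0.11  0.22  1.03  2.43 -1.62]
6 (-4, 0, 0, 0) 33 (array([ 0.954, -0.013,  0.305]), 'tilt 38.4 az 1.3 yroll 3.0') [-0.17  0.94  0.22  0.12  1.33 -1.67]
6 (-4, 0, -2, 0) 30 (array([ 0.757, -0.015,  0.582]), 'tilt 38.5 az 1.7 yroll 3.2') [-0.23  0.54  0.22  0.16  1.72 -1.66]
6 (-4, 0, -4, 0) 26 (array([ 0.554, -0.015,  0.727]), 'tilt 38.9 az 2.1 yroll 3.5') [-0.35  0.25  0.22  0.26  2.02 -1.66]
6 (-2, 0, -4, 0) 37 (array([ 0.291, -0.015,  0.809]), 'tilt 38.0 az 3.0 yroll 4.0') [-1.12 -0.11  0.22  1.05  2.43 -1.61]
```

```bash
cat > tilt2.py <<'E'
exec(open('tilt.py').read().split('for y in')[0])
for y,yw in ((-9,0),(-9,.1),(-6,0),(-6,.12)):
    s=run(q,[(0,y/3,-3,0)]*3+[(0,0,-4,yw)]*4,ik_ls,.6)
    for k in range(40):
        s=run(s,[(-4,0,-4,yw)],ik_ls,.6);x,R=fk(s,P)
        if R[2,2]>-.78: break
    print(y,yw,k+1,desc(s),s.round(2))
    for X in ([.37,.045,.2],[.385,.045,.12],[.46,.042,.12],[.555,.036,.12]):
        t=ik_ls(s,np.array(X),R,.6);print('   ',X,np.abs(err(t,np.array(X),R,1)).max().round(4),t.round(2))
E
python3 tilt2.py
```

```text
-9 0 28 (array([ 0.49 , -0.027,  0.758]), 'tilt 39.4 az -4.6 yroll -0.9') [-0.4   0.17  0.22  0.23  2.08 -1.73]
    [0.37, 0.045, 0.2] 0.0 [-0.29 -0.09  2.23  0.4   0.35 -2.14]
    [0.385, 0.045, 0.12] 0.0227 [-0.31  0.1   2.32  1.11  0.17 -2.88]
    [0.46, 0.042, 0.12] 0.0227 [-0.28  0.24  2.17  1.13  0.17 -2.88]
    [0.555, 0.036, 0.12] 0.0091 [-0.18  0.38  1.93  0.39  0.17 -2.06]
-9 0.1 28 (array([ 0.489, -0.045,  0.758]), 'tilt 39.4 az -5.4 yroll 0.6') [-0.45  0.16  0.22  0.25  2.09 -1.7 ]
    [0.37, 0.045, 0.2] 0.0 [-0.28 -0.09  2.23  0.36  0.34 -2.05]
    [0.385, 0.045, 0.12] 0.0221 [-0.32  0.1   2.32  1.15  0.17 -2.88]
    [0.46, 0.042, 0.12] 0.0196 [-0.26  0.22  2.14  0.81  0.17 -2.48]
    [0.555, 0.036, 0.12] 0.0104 [-0.17  0.38  1.92  0.31  0.17 -1.92]
-6 0 28 (array([ 0.49 , -0.026,  0.758]), 'tilt 39.3 az -3.2 yroll 0.1') [-0.41  0.16  0.22  0.25  2.09 -1.72]
    [0.37, 0.045, 0.2] 0.0 [-0.31 -0.09  2.24  0.47  0.37 -2.22]
    [0.385, 0.045, 0.12] 0.0217 [-0.3   0.11  2.31  1.13  0.17 -2.88]
    [0.46, 0.042, 0.12] 0.0161 [-0.27  0.24  2.17  1.15  0.17 -2.88]
    [0.555, 0.036, 0.12] 0.006 [-0.19  0.38  1.94  0.55  0.17 -2.21]
-6 0.12 28 (array([ 0.489, -0.047,  0.758]), 'tilt 39.3 az -4.1 yroll 1.8') [-0.46  0.17  0.22  0.28  2.09 -1.69]
    [0.37, 0.045, 0.2] 0.0 [-0.3  -0.09  2.24  0.43  0.35 -2.1 ]
    [0.385, 0.045, 0.12] 0.0209 [-0.31  0.11  2.32  1.18  0.17 -2.88]
    [0.46, 0.042, 0.12] 0.0212 [-0.28  0.24  2.17  1.2   0.17 -2.88]
    [0.555, 0.036, 0.12] 0.008 [-0.18  0.38  1.93  0.45  0.17 -2.05]
```

```bash
cat > tilt3.py <<'E'
exec(open('tilt.py').read().split('for y in')[0])
s=run(q,[(0,-2,-3,0)]*3+[(0,0,-4,0)]*4,ik_ls,.6)
for k in range(32):
    s=run(s,[(-4,0,-4,0)],ik_ls,.6);x,R=fk(s,P);t=np.degrees(np.arccos(-R[2,2]))
    if t>27.5:
        print(k+1,desc(s),s.round(2));u=s
        for X in ([.36,.045,.25],[.385,.045,.12],[.46,.042,.12],[.555,.036,.12]):
            u=ik_ls(u,np.array(X),R,.6);print('   ',X,np.abs(err(u,np.array(X),R,1)).max().round(4),u.round(2))
    if t>35:break
E
python3 tilt3.py
```

```text
21 (array([ 0.555, -0.028,  0.679]), 'tilt 27.8 az -3.2 yroll 0.0') [-0.32  0.3   0.22  0.14  2.14 -1.73]
    [0.36, 0.045, 0.25] 0.0 [-0.28 -0.16  2.01  0.14  0.82 -1.87]
    [0.385, 0.045, 0.12] 0.0 [-0.25  0.16  2.23  0.32  0.3  -2.05]
    [0.46, 0.042, 0.12] 0.0 [-0.2   0.27  2.05  0.2   0.35 -1.89]
    [0.555, 0.036, 0.12] 0.0 [-0.17  0.39  1.81  0.12  0.46 -1.78]
22 (array([ 0.548, -0.028,  0.69 ]), 'tilt 29.5 az -3.2 yroll 0.0') [-0.33  0.29  0.22  0.16  2.13 -1.72]
    [0.36, 0.045, 0.25] 0.0 [-0.29 -0.17  2.03  0.16  0.79 -1.88]
    [0.385, 0.045, 0.12] 0.0 [-0.26  0.16  2.25  0.41  0.25 -2.14]
    [0.46, 0.042, 0.12] 0.0 [-0.21  0.26  2.07  0.25  0.31 -1.94]
    [0.555, 0.036, 0.12] 0.0 [-0.17  0.39  1.83  0.15  0.41 -1.81]
23 (array([ 0.54 , -0.028,  0.701]), 'tilt 31.1 az -3.2 yroll 0.0') [-0.34  0.27  0.22  0.17  2.12 -1.72]
    [0.36, 0.045, 0.25] 0.0 [-0.29 -0.18  2.04  0.18  0.76 -1.9 ]
    [0.385, 0.045, 0.12] 0.0 [-0.26  0.16  2.27  0.53  0.21 -2.27]
    [0.46, 0.042, 0.12] 0.0 [-0.21  0.26  2.09  0.31  0.26 -2.  ]
    [0.555, 0.036, 0.12] 0.0 [-0.18  0.39  1.85  0.
[... 439 characters left out ...]
-3.2 yroll 0.0') [-0.36  0.23  0.22  0.2   2.11 -1.72]
    [0.36, 0.045, 0.25] 0.0 [-0.31 -0.2   2.08  0.22  0.69 -1.95]
    [0.385, 0.045, 0.12] 0.0038 [-0.29  0.15  2.3   0.91  0.17 -2.67]
    [0.46, 0.042, 0.12] 0.0 [-0.22  0.27  2.13  0.54  0.18 -2.23]
    [0.555, 0.036, 0.12] 0.0 [-0.18  0.39  1.89  0.26  0.28 -1.92]
26 (array([ 0.512, -0.027,  0.735]), 'tilt 36.0 az -3.2 yroll 0.0') [-0.37  0.21  0.22  0.22  2.1  -1.72]
    [0.36, 0.045, 0.25] 0.0 [-0.31 -0.21  2.1   0.25  0.65 -1.98]
    [0.385, 0.045, 0.12] 0.007 [-0.3   0.14  2.32  1.11  0.17 -2.88]
    [0.46, 0.042, 0.12] 0.0054 [-0.23  0.26  2.13  0.67  0.17 -2.37]
    [0.555, 0.036, 0.12] 0.0 [-0.18  0.39  1.91  0.33  0.23 -1.99]
```

carry_out(
  series="0 -2 -3 0 1; 0 -2 -3 0 0; 0 -2 -3 0 -0.1; 0 0 -4 0 -0.1; 0 0 -4 0 -0.1; 0 0 -4 0 -0.1; 0 0 -4 0 -0.1; -4 0 -4 0 -0.1; -4 0 -4 0 -0.1; -4 0 -4 0 -0.1; -4 0 -4 0 -0.1; -4 0 -4 0 -0.1",
)

```text
t: 32.75
tool_pos: [0.5731, -0.0248, 0.5631]
orientation: [0.014, 0.029, 0.999, -0.001]
contact_force: [-0.2, 0.4, -0.7]
opening: 0.0384
grip_force: 0.0
```

carry_out(
  series="-4 0 -4 0 -0.1; -4 0 -4 0 -0.1; -4 0 -4 0 -0.1; -4 0 -4 0 -0.1; -4 0 -4 0 -0.1; -4 0 -4 0 -0.1; -4 0 -4 0 -0.1; -4 0 -4 0 -0.1; -4 0 -4 0 -0.1; -4 0 -4 0 -0.1; -4 0 -4 0 -0.1; -4 0 -4 0 -0.1",
)

```text
t: 33.75
tool_pos: [0.5869, -0.0282, 0.605]
orientation: [0.131, 0.028, 0.991, -0.004]
contact_force: [0.8, 0.6, -0.1]
opening: 0.0383
grip_force: 0.0
```

```bash
python3 - <<'E'
exec(open('tilt.py').read().split('for y in')[0])
o=ctrl.get_obs();print(o['t'],o['tool_pos'],o['opening'],desc(q))
R0=fk(q,P)[1]
s=q
for k in range(8):
    s=run(s,[(-4,0,-4,0)],ik_ls,.6);print(k+1,desc(s))
E
```

```text
33.75 [ 0.5869 -0.0282  0.605 ] 0.03830001114852931 (array([ 0.587, -0.028,  0.605]), 'tilt 15.1 az -3.4 yroll -0.0')
1 (array([ 0.585, -0.028,  0.613]), 'tilt 16.6 az -3.3 yroll -0.0')
2 (array([ 0.583, -0.028,  0.621]), 'tilt 18.2 az -3.3 yroll -0.0')
3 (array([ 0.58 , -0.029,  0.63 ]), 'tilt 19.8 az -3.2 yroll 0.0')
4 (array([ 0.576, -0.029,  0.639]), 'tilt 21.4 az -3.2 yroll 0.0')
5 (array([ 0.572, -0.029,  0.649]), 'tilt 23.0 az -3.2 yroll 0.0')
6 (array([ 0.567, -0.028,  0.659]), 'tilt 24.6 az -3.2 yroll 0.0')
7 (array([ 0.561, -0.028,  0.669]), 'tilt 26.2 az -3.2 yroll 0.0')
8 (array([ 0.554, -0.028,  0.68 ]), 'tilt 27.8 az -3.2 yroll 0.0')
```

carry_out(
  series="-4 0 -4 0 -0.1; -4 0 -4 0 -0.1; -4 0 -4 0 -0.1; -4 0 -4 0 -0.1; -4 0 -4 0 -0.1; -4 0 -4 0 -0.1; -4 0 -4 0 -0.1; -4 0 -4 0 -0.1; -4 0 -4 0 -0.1; -4 0 -4 0 -0.1",
)

```text
t: 34.58
tool_pos: [0.5571, -0.0282, 0.6725]
orientation: [0.23, 0.028, 0.973, -0.006]
contact_force: [-0.1, 0.4, -0.1]
opening: 0.0384
grip_force: 0.0
```

```bash
cat > plan.py <<'E'
exec(open('tilt.py').read().split('for y in')[0])
import sys
o=ctrl.get_obs();x,R=fk(q,P);print(o['t'],o['tool_pos'],o['opening'],o['contact_force'],desc(q),q.round(2))
X=x
for a in sys.argv[1:]:
    Y=np.array(list(map(float,a.split(','))));t=ik_ls(q,Y,R,.6)
    print(a,'shift cm',(100*R.T@(Y-X)).round(2),'ik',np.abs(err(t,Y,R,1)).max().round(4),t.round(2));X=Y
E
python3 plan.py .37,.047,.40 .37,.047,.20 .37,.047,.13
```

```text
34.5833 [ 0.5571 -0.0282  0.6725] 0.038441777835095184 [-0.0655  0.3846 -0.0634] (array([ 0.557, -0.028,  0.673]), 'tilt 26.6 az -3.2 yroll 0.0') [-0.31  0.31  0.22  0.14  2.15 -1.73]
.37,.047,.40 shift cm [29.3   6.44 15.81] ik 0.0 [-0.26 -0.23  1.62  0.09  1.31 -1.77]
.37,.047,.20 shift cm [ 8.96 -0.01 17.88] ik 0.0 [-0.26 -0.05  2.09  0.15  0.66 -1.87]
.37,.047,.13 shift cm [ 3.14 -0.    6.26] ik 0.0 [-0.26  0.1   2.23  0.25  0.36 -1.99]
```

carry_out(
  series="-4 0 -4 0 -0.1; -4 0 -4 0 -0.1; 3.5 0.7 1.6 0 -0.1; 3.5 0.7 1.6 0 -0.1; 3.5 0.7 1.6 0 -0.1; 3.5 0.7 1.6 0 -0.1; 3.5 0.7 1.6 0 -0.1; 3.5 0.7 1.6 0 -0.1; 3.5 0.7 1.6 0 -0.1; 3.5 0.7 1.6 0 -0.1; 0 0.7 0 0 -0.1; 0 0 0 0 -0.1",
)

```text
t: 35.58
tool_pos: [0.3802, 0.0417, 0.459]
orientation: [0.249, 0.027, 0.968, -0.006]
contact_force: [-0.1, -0.4, 0.8]
opening: 0.0385
grip_force: 0.0
```

```bash
python3 plan.py .37,.047,.20 .37,.047,.13 .37,.047,.12
```

```text
35.5833 [0.3802 0.0417 0.459 ] 0.03853316801510894 [-0.1132 -0.4351  0.7995] (array([0.38 , 0.042, 0.459]), 'tilt 28.8 az -2.9 yroll 0.1') [-0.28 -0.23  1.47  0.11  1.42 -1.78]
.37,.047,.20 shift cm [13.39  0.4  22.19] ik 0.0 [-0.27 -0.06  2.11  0.18  0.61 -1.9 ]
.37,.047,.13 shift cm [ 3.37 -0.02  6.13] ik 0.0 [-0.27  0.1   2.25  0.34  0.31 -2.08]
.37,.047,.12 shift cm [ 0.48 -0.    0.88] ik 0.0 [-0.27  0.13  2.27  0.4   0.26 -2.15]
```

carry_out(
  series="1.5 0.03 2.8 0 -0.1; 1.5 0.03 2.8 0 -0.1; 1.5 0.03 2.8 0 -0.1; 1.5 0.03 2.8 0 -0.1; 1.5 0.03 2.8 0 -0.1; 1.5 0.03 2.8 0 -0.1; 1.5 0.03 2.8 0 -0.1; 1.5 0.03 2.8 0 -0.1; 1.5 0.03 2.8 0 -0.1; 0 0 0 0 -0.1; 0 0 0 0 -0.1",
)

```text
t: 36.5
tool_pos: [0.3869, 0.0431, 0.1749]
orientation: [0.249, 0.028, 0.968, -0.006]
contact_force: [0.5, 0.3, -0.2]
opening: 0.0384
grip_force: 0.0
```

```bash
python3 plan.py .385,.0455,.1205 .405,.0445,.1205 .4155,.044,.1205 .48,.0402,.1205 .555,.036,.1205
```

```text
36.5 [0.3869 0.0431 0.1749] 0.03841731319818532 [ 0.4567  0.2814 -0.1723] (array([0.387, 0.043, 0.175]), 'tilt 28.8 az -3.0 yroll 0.1') [-0.26  0.02  2.13  0.21  0.5  -1.93]
.385,.0455,.1205 shift cm [2.81 0.22 4.66] ik 0.0 [-0.25  0.15  2.24  0.37  0.27 -2.1 ]
.405,.0445,.1205 shift cm [-1.75  0.01  0.97] ik 0.0 [-0.24  0.18  2.19  0.32  0.28 -2.04]
.4155,.044,.1205 shift cm [-0.92  0.01  0.51] ik 0.0 [-0.23  0.2   2.17  0.3   0.29 -2.02]
.48,.0402,.1205 shift cm [-5.66 -0.01  3.12] ik 0.0 [-0.2   0.29  2.01  0.21  0.35 -1.89]
.555,.036,.1205 shift cm [-6.58  0.01  3.62] ik 0.0 [-0.17  0.39  1.82  0.14  0.43 -1.8 ]
```

carry_out(
  series="1.4 0.36 2.3 0 -0.1; 1.4 0 2.3 0 -0.1; 0 0 0 0 -0.1; 0 0 0 0 -0.1; -0.87 0 0.48 0 -0.1; -0.87 0 0.48 0 -0.1; 0 0 0 0 -0.1; 0 0 0 0 -0.1",
)

```text
t: 37.17
tool_pos: [0.4045, 0.0462, 0.1225]
orientation: [0.251, 0.027, 0.968, -0.006]
contact_force: [-0.6, 0.9, -1.0]
opening: 0.0384
grip_force: 0.0
```

```bash
python3 plan.py .415,.045,.1205 .555,.0369,.1205; python3 - <<'E'
from fit import *
im=ctrl.snapshot('side');cv2.imwrite('pics/s1.png',im[:,:,::-1])
C=cam('side');u=proj(C,[.45,.04,.13]).astype(int);print(u)
x0,y0=u[0]-60,u[1]-45
cv2.imwrite('pics/s1c.png',cv2.resize(im[y0:y0+90,x0:x0+120,::-1],(800,600),interpolation=cv2.INTER_CUBIC))
E
```

```text
37.1667 [0.4045 0.0462 0.1225] 0.038427935593758476 [-0.5701  0.9468 -0.9818] (array([0.405, 0.046, 0.123]), 'tilt 29.1 az -3.1 yroll 0.1') [-0.23  0.18  2.19  0.32  0.28 -2.03]
.415,.045,.1205 shift cm [-0.82 -0.06  0.69] ik 0.0 [-0.23  0.2   2.17  0.31  0.28 -2.02]
.555,.0369,.1205 shift cm [-12.25  -0.03   6.82] ik 0.0 [-0.17  0.39  1.83  0.14  0.42 -1.8 ]
[317 242]
```

carry_out(
  series="-0.3 -0.02 0.3 0 -0.1; -0.35 -0.02 0.19 0 -0.1; -0.35 -0.02 0.19 0 -0.1; -0.26 0 0.145 0 -0.1; -0.26 0 0.145 0 -0.1; -0.26 0 0.145 0 -0.1; -0.26 0 0.145 0 -0.1; -0.26 0 0.145 0 -0.1; -0.35 0 0.195 0 -0.1; -0.35 0 0.195 0 -0.1; -0.35 0 0.195 0 -0.1; -0.35 0 0.195 0 -0.1",
)

```text
t: 38.22
tool_pos: [0.4452, 0.0437, 0.1187]
orientation: [0.248, 0.027, 0.968, -0.006]
contact_force: [-7.3, 0.2, 6.2]
opening: 0.0382
grip_force: 3.9
```

```bash
cat > rear.py <<'E'
from fit import *
import sys,pickle
n,tx=sys.argv[1],float(sys.argv[2])
o=ctrl.get_obs();im=ctrl.snapshot('wrist');cv2.imwrite(f'pics/{n}.png',im[:,:,::-1]);pickle.dump(o,open(n+'.pkl','wb'))
C=cam('wrist',o);p=o['tool_pos'];th=np.radians(-3.3)
rx=p[0]+tx;ry=.0404-(rx-.4373)*.0577+.0033
for z in (.124,.148,.172): print(z,fit([(C,im)],[(np.array([0,-.031,0]),np.array([0,.031,0]))],[rx,ry,z,-3.3],(1,0,0,1),bands=(6,4,3)))
E
python3 plan.py .50,.04,.1205 .556,.0369,.1205; python3 rear.py r1 .0164
```

```text
38.2167 [0.4452 0.0437 0.1187] 0.03819081417811702 [-7.3232  0.2239  6.2149] (array([0.445, 0.044, 0.119]), 'tilt 28.7 az -3.0 yroll 0.1') [-0.21  0.25  2.1   0.25  0.31 -1.95]
.50,.04,.1205 shift cm [-4.9  -0.07  2.48] ik 0.0 [-0.19  0.32  1.96  0.18  0.37 -1.86]
.556,.0369,.1205 shift cm [-4.92  0.    2.69] ik 0.0 [-0.17  0.39  1.82  0.14  0.44 -1.8 ]
0.124 (array([ 0.4591,  0.0423,  0.124 , -4.3638]), np.float64(0.07242725114303994), np.float64(1.0), 23)
0.148 (array([ 0.4604,  0.0423,  0.148 , -3.9221]), np.float64(0.06808876136847175), np.float64(1.0), 24)
0.172 (array([ 0.4616,  0.0423,  0.172 , -3.3   ]), np.float64(nan), np.float64(nan), 0)
  return _methods._mean(a, axis=axis, dtype=dtype,
  ret = ret.dtype.type(ret / rcount)
```

carry_out(
  series="-0.4 0 0.07 0 -0.1; -0.35 0 0.185 0 -0.1; -0.35 0 0.185 0 -0.1; -0.35 0 0.185 0 -0.1; -0.35 0 0.185 0 -0.1; -0.35 0 0.185 0 -0.1; -0.35 0 0.185 0 -0.1; -0.35 0 0.185 0 -0.1; -0.35 0 0.185 0 -0.1; -0.35 0 0.185 0 -0.1; -0.35 0 0.185 0 -0.1; -0.35 0 0.185 0 -0.1",
)

```text
t: 39.27
tool_pos: [0.4938, 0.0406, 0.1212]
orientation: [0.249, 0.028, 0.968, -0.006]
contact_force: [-2.3, 0.6, -2.3]
opening: 0.0383
grip_force: 1.3
```

```bash
python3 plan.py .54,.038,.1195 .558,.037,.1195; python3 rear.py r2 .0145 2>/dev/null
```

```text
39.2667 [0.4938 0.0406 0.1212] 0.03834300896840714 [-2.2787  0.5526 -2.2765] (array([0.494, 0.041, 0.121]), 'tilt 28.9 az -3.0 yroll 0.1') [-0.19  0.31  1.98  0.19  0.36 -1.86]
.54,.038,.1195 shift cm [-3.96 -0.    2.38] ik 0.0 [-0.18  0.37  1.86  0.15  0.41 -1.81]
.558,.037,.1195 shift cm [-1.58  0.    0.87] ik 0.0 [-0.17  0.4   1.82  0.14  0.43 -1.79]
0.124 (array([ 0.5078,  0.0396,  0.124 , -2.1927]), np.float64(0.056718962438594644), np.float64(0.9130434782608695), 23)
0.148 (array([ 0.5089,  0.0396,  0.148 , -3.7009]), np.float64(0.0), np.float64(1.0), 25)
0.172 (array([ 0.5083,  0.0396,  0.172 , -3.3   ]), np.float64(nan), np.float64(nan), 0)
```

carry_out(
  series="-0.35 0 0.2 0 -0.1; -0.35 0 0.2 0 -0.1; -0.35 0 0.2 0 -0.1; -0.35 0 0.2 0 -0.1; -0.35 0 0.2 0 -0.1; -0.35 0 0.2 0 -0.1; -0.35 0 0.195 0 -0.1; -0.35 0 0.195 0 -0.1; -0.35 0 0.195 0 -0.1; -0.35 0 0.195 0 -0.1; -0.35 0 0.195 0 -0.1; -0.35 0 0.195 0 -0.1",
)

```text
t: 40.32
tool_pos: [0.5417, 0.038, 0.1212]
orientation: [0.249, 0.027, 0.968, -0.006]
contact_force: [-8.2, -0.4, 5.2]
opening: 0.0384
grip_force: 4.1
```

```bash
python3 plan.py .558,.037,.1205; python3 rear.py r3 .0145 2>/dev/null;python3 - <<'E'
from fit import *
im=ctrl.snapshot('top');cv2.imwrite('pics/t2.png',im[:,:,::-1]);im2=ctrl.snapshot('side');a=cv2.imread('pics/top0.png')[:,:,::-1]
cv2.imwrite('pics/s2.png',im2[:,:,::-1])
C=cam('top');th=np.radians(-3.3);T=lambda x,y,z:np.array([.63+x*np.cos(th)-y*np.sin(th),.0314+x*np.sin(th)+y*np.cos(th),z])
for nm,C in (('top',cam('top')),('side',cam('side'))):
    print(nm,'pivot',proj(C,T(.074,.068,.113)),'roller @mid-24 front',proj(C,T(.0335+.008,.02,.113)),[proj(C,T(.0575+m,0,.172)).round(1) for m in (-.02,0)])
b=cv2.imread('pics/side0.png')[:,:,::-1]
c=lambda i,u,v:cv2.resize(i[v-25:v+25,u-33:u+34],(400,300),interpolation=cv2.INTER_CUBIC)
cv2.imwrite('pics/c2.png',np.vstack([np.hstack([c(a,268,155),c(b,213,232)]),np.hstack([c(im,268,155),c(im2,213,232)])])[:,:,::-1])
E
```

```text
40.3167 [0.5417 0.038  0.1212] 0.03844767163576975 [-8.2478 -0.3943  5.2346] (array([0.542, 0.038, 0.121]), 'tilt 28.9 az -3.1 yroll 0.1') [-0.18  0.37  1.86  0.15  0.42 -1.81]
.558,.037,.1205 shift cm [-1.39 -0.01  0.85] ik 0.0 [-0.17  0.4   1.82  0.14  0.43 -1.79]
0.124 (array([ 0.5555,  0.0368,  0.124 , -3.0008]), np.float64(0.10593130940102924), np.float64(0.875), 24)
0.148 (array([ 0.5567,  0.0368,  0.148 , -3.4056]), np.float64(0.0), np.float64(1.0), 25)
0.172 (array([ 0.5562,  0.0368,  0.172 , -3.3   ]), np.float64(nan), np.float64(nan), 0)
top pivot [259.8415 160.5457] roller @mid-24 front [273.5006 171.2572] [array([279.3, 168.9]), array([279.9, 162.8])]
side pivot [213.522 240.483] roller @mid-24 front [231.9491 227.1581] [array([234. , 212.4]), array([226.4, 210.1])]
```

View pics/c2.png

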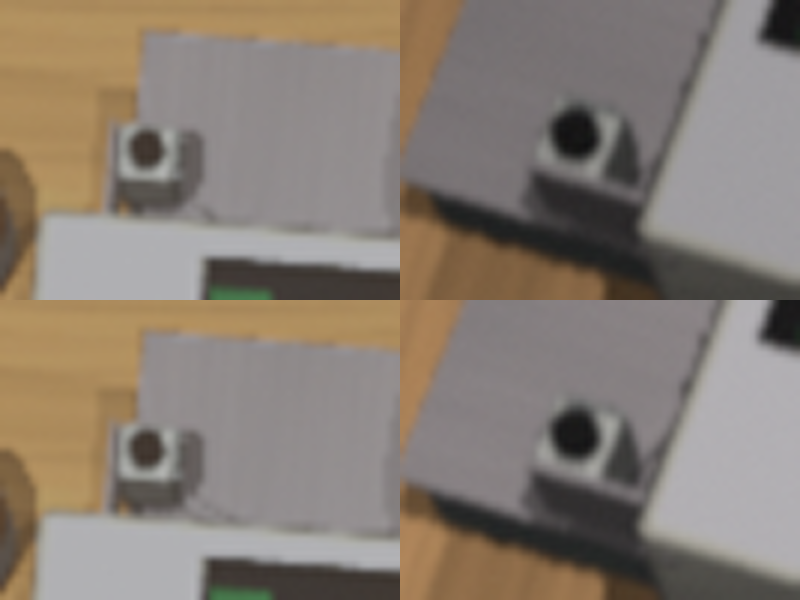

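The last view (10 of 10) shows the switch housing and the area behind the arch; the lever has barely moved so far. About 16 mm remain.

carry_out(
  series="-0.22 0 0.125 0 -0.1; -0.22 0 0.125 0 -0.1; -0.22 0 0.125 0 -0.1; -0.22 0 0.125 0 -0.1; 0 0 0 0 -0.1; 0 0 0 0 -0.1; 0 0 0 0 -0.1",
)

```text
t: 41.05
tool_pos: [0.5518, 0.0374, 0.1209]
orientation: [0.249, 0.027, 0.968, -0.006]
contact_force: [-4.0, 0.4, 3.1]
opening: 0.0386
grip_force: 2.2
```

```bash
python3 plan.py .558,.037,.1205; python3 rear.py r4 .0145 2>/dev/null
```

```text
41.05 [0.5518 0.0374 0.1209] 0.0385992646573915 [-3.9786  0.4324  3.1288] (array([0.552, 0.037, 0.121]), 'tilt 28.9 az -3.1 yroll 0.1') [-0.17  0.39  1.83  0.14  0.43 -1.8 ]
.558,.037,.1205 shift cm [-0.52 -0.    0.34] ik 0.0 [-0.17  0.4   1.82  0.14  0.43 -1.79]
0.124 (array([ 0.5658,  0.0363,  0.124 , -3.6615]), np.float64(0.062363667939280276), np.float64(0.9565217391304348), 23)
0.148 (array([ 0.5671,  0.0363,  0.148 , -4.1208]), np.float64(0.0), np.float64(1.0), 25)
0.172 (array([ 0.5663,  0.0363,  0.172 , -3.3   ]), np.float64(nan), np.float64(nan), 0)
```

carry_out(
  series="-0.18 0 0.1 0 -0.1; -0.18 0 0.1 0 -0.1; -0.18 0 0.1 0 -0.1; 0 0 0 0 -0.1; 0 0 0 0 -0.1; 0 0 0 0 -0.1",
)

```text
t: 41.6
tool_pos: [0.5578, 0.0371, 0.1207]
orientation: [0.249, 0.028, 0.968, -0.006]
contact_force: [-4.9, 0.3, 4.4]
opening: 0.0384
grip_force: 2.6
```

```bash
python3 plan.py .558,.037,.1205; python3 rear.py r5 .0145 2>/dev/null; python3 - <<'E'
from fit import *
th=np.radians(-3.3);T=lambda x,y,z:np.array([.63+x*np.cos(th)-y*np.sin(th),.0314+x*np.sin(th)+y*np.cos(th),z])
phi0=None
for n,f in (('top','t2'),('side','s2')):
    C=cam(n);im=ctrl.snapshot(n);cv2.imwrite(f'pics/{f}b.png',im[:,:,::-1]);a=cv2.imread('pics/'+{'top':'top0','side':'side0'}[n]+'.png')[:,:,::-1]
    for tag,ref in (('vs0',a),('vs prev',cv2.imread(f'pics/{f}.png')[:,:,::-1])):
        d=np.abs(im.astype(int)-ref).sum(2);b=[]
        # back-project changed pixels behind the arch at lever height to machine coords
        u=proj(C,T(.06,.02,.113)).astype(int)
        for v in range(u[1]-25,u[1]+26):
            for w in range(u[0]-25,u[0]+26):
                X=at(C,(w,v),.116)[:2]-[.63,.0314];m=np.array([[np.cos(th),np.sin(th)],[-np.sin(th),np.cos(th)]])@X
                if d[v,w]>45 and .02<m[0]<.16 and -.07<m[1]<.075:b.append((*(1000*m).round(),d[v,w],im[v,w].sum()-ref[v,w].sum()))
        print(n,tag,len(b),sorted(b,key=lambda k:-k[2])[:12])
E
```

```text
41.6 [0.5578 0.0371 0.1207] 0.03840104391682085 [-4.8757  0.3073  4.4115] (array([0.558, 0.037, 0.121]), 'tilt 28.9 az -3.1 yroll 0.1') [-0.17  0.39  1.82  0.13  0.43 -1.79]
.558,.037,.1205 shift cm [-0.   -0.    0.02] ik 0.0 [-0.17  0.4   1.82  0.13  0.43 -1.79]
0.124 (array([ 0.5717,  0.0359,  0.124 , -1.7972]), np.float64(0.026149844193469107), np.float64(0.9130434782608695), 23)
0.148 (array([ 0.5733,  0.0359,  0.148 , -3.0694]), np.float64(0.022935500950893584), np.float64(1.0), 25)
0.172 (array([ 0.5723,  0.0359,  0.172 , -3.3   ]), np.float64(nan), np.float64(nan), 0)
top vs0 92 [(np.float64(63.0), np.float64(-33.0), np.int64(140), np.uint64(18446744073709551476)), (np.float64(66.0), np.float64(-33.0), np.int64(139), np.uint64(18446744073709551477)), (np.float64(63.0), np.float64(-30.0), np.int64(134), np.uint64(18446744073709551482)), (np.float64(66.0), np.float64(-29.0), np.int64(127), np.uint64(18446744073709551489)), (np.float64(59.0), np.float64(-33.0), np.int64(125), np.uint64(18446744073709551491)), (np.float64(59.0), np.float64(-30.0), np.int64(111), np.uint64(18446744
[... 3045 characters left out ...]
.uint64(18446744073709551383)), (np.float64(66.0), np.float64(20.0), np.int64(231), np.uint64(18446744073709551385)), (np.float64(60.0), np.float64(27.0), np.int64(230), np.uint64(18446744073709551386)), (np.float64(63.0), np.float64(27.0), np.int64(224), np.uint64(18446744073709551392)), (np.float64(64.0), np.float64(16.0), np.int64(221), np.uint64(18446744073709551395)), (np.float64(65.0), np.float64(22.0), np.int64(216), np.uint64(18446744073709551400)), (np.float64(59.0), np.float64(23.0), np.int64(212), np.uint64(18446744073709551404)), (np.float64(64.0), np.float64(25.0), np.int64(210), np.uint64(18446744073709551406))]<stdin>:13: RuntimeWarning: overflow encountered in scalar subtract
```

The side view shows the dark roller and lever now near machine x ≈ 63 mm. That agrees with the travel estimate (pile centre about 0, lever about 0.4). Retracting straight back.

carry_out(
  series="0.2 0 -0.11 0 -0.1; 0.9 0 -0.5 0 -0.1; 1.7 0 -0.97 0 -0.1; 1.7 0 -0.97 0 -0.1; 1.7 0 -0.97 0 -0.1; 1.7 0 -0.97 0 -0.1; 1.7 0 -0.97 0 -0.1; 0 0 -3 0 -0.1; 0 0 -3 0 -0.1; 0 0 0 0 -0.1; 0 0 0 0 -0.1; 0 0 0 0 -0.1",
)

```text
t: 42.75
tool_pos: [0.4191, 0.0446, 0.1744]
orientation: [0.249, 0.028, 0.968, -0.006]
contact_force: [1.7, -0.6, -0.0]
opening: 0.0389
grip_force: 0.0
```

```bash
python3 - <<'E'
from fit import *
import pickle
o=ctrl.get_obs();im=ctrl.snapshot('wrist');C=cam('wrist',o);print(o['t'],o['tool_pos'],o['contact_force'])
cv2.imwrite('pics/f.png',im[:,:,::-1])
for z in (.124,.148,.172): print(z,fit([(C,im)],[(np.array([0,-.031,0]),np.array([0,.031,0]))],[.5726,.036,z,-3.3],(1,0,0,1),bands=(5,3)),proj(C,[.5726,.036,z]))
i2=ctrl.snapshot('side').astype(int);p=cv2.imread('pics/s2b.png')[:,:,::-1].astype(int)
Cs=cam('side');u=proj(Cs,[.694,.01,.113]).astype(int);print('side change near roller',np.abs(i2-p).sum(2)[u[1]-12:u[1]+12,u[0]-12:u[0]+12].max())
# dark pixels near lever in side view -> machine coords at roller top
th=np.radians(-3.3);M=np.array([[np.cos(th),np.sin(th)],[-np.sin(th),np.cos(th)]])
s=i2.sum(2);b=[]
for v in range(u[1]-25,u[1]+26):
  for w in range(u[0]-25,u[0]+26):
    m=1000*M@(at(Cs,(w,v),.1185)[:2]-[.63,.0314])
    if s[v,w]<110 and 30<m[0]<90 and -15<m[1]<50:b.append(m)
b=np.array(b);print(len(b),b.mean(0) if len(b) else '',b.min(0),b.max(0))
E
```

```text
42.75 [0.4191 0.0446 0.1744] [ 1.6951 -0.558  -0.0177]
0.124 (array([ 0.5719,  0.036 ,  0.124 , -1.7572]), np.float64(0.011976584824566316), np.float64(0.8666666666666667), 30) [281.5208 334.7781]
0.148 (array([ 0.5726,  0.036 ,  0.148 , -3.3   ]), np.float64(0.0), np.float64(1.0), 30) [281.5902 366.3938]
0.172 (array([ 0.5726,  0.036 ,  0.172 , -3.3   ]), np.float64(nan), np.float64(nan), 0) [281.6686 402.0731]
side change near roller 22
4 [88.0443 44.9246] [86.2225 42.5903] [89.5988 47.644 ]
  return _methods._mean(a, axis=axis, dtype=dtype,
  ret = ret.dtype.type(ret / rcount)
```

```bash
python3 -c "
from workcell import ctrl
print(ctrl.job_done())"
```

```text
the job is handed in; nothing more can be done
None
```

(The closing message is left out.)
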